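# Load a board into the test fixture and latch its pressure frame

### The job

Put the power board from the red pad into the test fixture's nest, lying flat between the guide pins with its green terminal block on the same side as the black ball knob. Lower the hinged pressure frame onto it, hook the latch's wire loop over the keeper on the frame, then swing the red lever over and fully down so that the latch snaps past centre, draws the frame down and keeps it there on its own. Leave the other things on the desk where they are.

Things in the scene. Friction and masses are not known exactly. Their poses are not given: they have to be found in the camera images.
- fixture: board test fixture, fixed: black base plate 222x176x10 mm (x -150 to 72 mm), grey body 114x164x46 mm. Origin on the desk under the middle of the nest; x points away from the robot, y left, z up; turned by up to 0.2 rad. Eight round-nosed guide pins 8 mm thick stand round the nest, tops 12.5 mm above it, with about 1.6 mm play round the board. With the frame open a gripper has room over the nest.
- nest_center (a point): centre of the nest's top face, 54 mm above the desk; axes as the fixture. The nest is a tan plate 72 mm (x) by 110 mm (y) on stiff springs (15 N to start, then 15 N per mm); the clamped frame presses it about 3 mm down. A seated board has its origin here.
- nest_terminals (a point): point of the nest under the terminal block of a rightly turned board: 20 mm nearer the robot and 46 mm left of nest_center (fixture axes).
- board: green power board 72 mm (x) by 110 mm (y), 3 mm thick, 130 to 200 g, lying on the red pad. Origin: centre of its underside. Black finned heatsink in the middle, 56 mm (x) by 28 mm (y), top 28 mm above the underside: pick it there, closing along the board's y, tips just above the board; 22 mm beside it are free of tall parts. Capacitors (19 mm high) at the -y end, terminal block at the +y end.
- heatsink (a point): middle of the heatsink, 15.5 mm above the board's underside.
- board_terminals (a point): point of the board's underside below the middle of the green terminal block, 24x11x10 mm (x -20, y +46 mm from the board's origin).
- pad: red sponge block 76x167x26 mm on which the board lies; fixed. Origin: centre of its underside.
- lid (a joint): angle of the pressure frame: 0 = drawn fully down on a board by the latch, about 0.06 = resting on a seated board without the latch, 1.95 = fully open, leaning back a little. Its hinge is stiff (0.25 N m): the frame stays where it is left and must be brought right down by hand.
- lid_hinge (a point): middle of the pressure frame's hinge axis (along the fixture's y), 52 mm beyond nest_center, 66 mm above the desk. The frame is an aluminium window 104x156x8 mm (opening 76x124 mm: the heatsink stands up through it), its underside 2 mm above the axis when down; two white pressure fingers press on the board's gold pads.
- lid_knob (a point): centre of the black ball knob, 24 mm across, near the frame's free edge: at lid 0 it lies 97 mm from the hinge axis towards the robot, 58 mm left of the fixture's middle line, 34 mm above the axis and 24 mm above the frame's top face. It can be pinched along the fixture's y at every angle and led round the hinge; with the frame open it stands on the frame's far side.
- keeper (a point): seat of the loop's bar on the keeper; axes as the frame's (as the fixture's when it is down). The keeper is a steel plate 22 mm wide jutting 22 mm out of the frame's free edge on the middle line, with an upturned lip at its outer edge. The seat is 3 mm above the plate just behind the lip, whose top is 7 mm higher; the plate runs on 21 mm behind the seat. A bar lying on it behind the lip is hooked.
- lever (a joint): angle of the latch's red lever: 0 = upright, grows as it swings towards the robot and down, 1.571 = horizontal, stopped (fully home). Dead centre with the loop hooked is at about 1.40: short of that the loop's pull throws it back, past it the pull holds it home. With the loop slack it stays where left near upright.
- lever_pivot (a point): the lever's pivot axis (along the fixture's y), on the middle line before the grey housing: 83 mm towards the robot from nest_center, 49 mm above the desk.
- handle_grip (a point): middle of the red grip, 66 mm from lever_pivot along the lever. The grip is 16 mm wide (fixture y), 14 mm thick, and runs from 34 to 86 mm from the pivot. It can be pinched along the fixture's y and led round the pivot; throwing it takes under 10 N.
- loop (a joint): angle of the wire loop on the lever: 0 = bar leaning against the grip's far side, grows as the loop tips away from the robot, over towards the keeper. Light friction: it stays where it is left when steep.
- loop_bar (a point): middle of the loop's bar (bar along the fixture's y). The loop is a U of 6 mm steel wire, 46 mm wide outside and 34 mm inside, its legs outside the lever; it stands 118 mm above the desk at the start. Pinch the two legs from outside just below the bar, along the fixture's y.
- loop_pivot (a point): axis of the loop on the lever, along the fixture's y, 30 mm from lever_pivot (towards the robot while the lever is upright); the bar turns round it at 74 mm. At the lever's starting angle the bar comes down on the keeper's plate about 5 to 8 mm behind the seat; drawing the loop out towards the keeper takes the lever along, more upright (to -0.1 at most), and gives more slack.
- spool2: blue and grey solder spool 62x62x42 mm, loose bystander.
- cutter2: blue-handled cutters 126 mm long, loose bystander at the left.
There are look-alikes about, which are no part of the job. Of the things shaped like the board, the green one is meant.

How it is judged:
On the way, in this order (a step that is already met when the one before it is completed fails the run):
1. the board lies seated in the nest, terminal block on the knob's side (horizontal distance between board and nest_center below 0.006 m and horizontal distance between board_terminals and nest_terminals below 0.009 m and z of board in the frame of nest_center between -0.008 and 0.003 m and angle between board's own z axis and vertical below 0.06 rad), for 0.2 s.
2. the pressure frame is down on the board (value of joint lid below 0.11 rad), for 0.2 s.
3. the loop is hooked behind the keeper's lip (x of loop_bar in the frame of keeper between -0.005 and 0.02 m and z of loop_bar in the frame of keeper between -0.006 and 0.007 m and value of joint lid below 0.11 rad), for 0.2 s.
4. the lever is past centre and has drawn the frame down (value of joint lever above 1.48 rad and value of joint lid below 0.03 rad), for 0.2 s.
At the end, for the whole second after the job is handed in: The board lies in the nest (within 6 mm, flat, terminal block on the knob's side), the loop's bar sits behind the keeper's lip, the lever is fully down past centre (over 1.5 rad) and the pressure frame stays drawn down (under 0.03 rad) with everything at rest (all of step 1 and x of loop_bar in the frame of keeper between -0.005 and 0.02 m and z of loop_bar in the frame of keeper between -0.006 and 0.007 m and value of joint lever above 1.5 rad and value of joint lid below 0.03 rad and velocity of joint lid below 0.05 rad/s and linear speed of board below 0.02 m/s); the robot touches nothing.
It fails at once if the solder spool is shifted by more than 3 cm (distance of spool2 from where it was at the start of the episode above 0.03 m).
It fails at once if the cutters are shifted by more than 3 cm (distance of cutter2 from where it was at the start of the episode above 0.03 m).
It also fails if it takes over 72 s, if anything falls off the work surface, if the arm or the gripper's body presses on something with over 40 N, if the wrist force passes 120 N, or if a joint passes its speed limit or range.

### The arm

A 6-joint arm with a two-finger parallel gripper is mounted at the origin on a cart in front of the work surface, level with it; the furniture and walls round the work are solid. World frame = base frame: x ahead of the robot, y to its left, z up, the work surface at z = 0. Lengths are in m, angles in rad, forces in N, time in s.
With the tool pointing down it reaches from about 0.35 to 0.975 m from the base axis. Payload 4.9 kg.
Tool frame: the origin (TCP) lies at the very end of the fingers, on their centre line; the grasp point (between the pads) lies 19 mm behind it; z points along the fingers, y is the line along which they close (so a half turn about z gives the same grasp; the last joint's range is limited). The gripper opens to 85 mm and grips with 20 to 120 N. Pads are 22 mm wide; open, the fingers measure 114 mm over their backs; the gripper's body (76 mm by 85 mm) begins 54 mm behind the grasp point. The pads swing forward as they close: fully open they stand 13 mm farther back than shut.
Start: joints at [1.023, 0.053, 1.613, -0, 1.476, -0.119], TCP at [0.26, 0.568, 0.194] pointing down, gripper open.
Joint ranges: [-3.01, 3.01], [-1.01, 2.22], [0.06, 2.58], [-1.02, 4.17], [0.09, 2.62], [-3.14, 3.14]. Speed limits (rad/s): [2.57, 2.57, 3.14, 3.14, 3.14, 3.14].

### API

Orientations are given as a unit quaternion [w, x, y, z].
In Python, from plant import manip gives the robot as it stands.
- The arm moves only by the tool play_rows, never from a script. Its argument "series" is a list that holds one entry, the list of rows, each a list of 7 numbers: the shift along the world's x, y, z in m, then the turn, a rotation vector about the world's x, y, z in degrees, then the opening, from 0 (shut) to 1 (fully open). In form: [[[dx, dy, dz, rx, ry, rz, grip], ...]]. A call has 1 to 10 rows; each row shifts and turns the commanded pose from where the row before left it; what a row does not reach is not made up. A row lasts 1/10 s, in which the tool goes at most 50 mm and 8.59 degrees, less where a joint would pass 70% of its speed; a pose out of reach is approached as far as the arm can. A call with a gripper value outside its range is refused whole. The fingers move at their own pace and stop on an object; the grip force is fixed at half the most. Time passes only in rows, so rows that do not move let the fingers close. It gives the time, the measured TCP pose, the force, the opening and the grip force at its end, in the units of the state.
- manip.state(): the state, without advancing time (a new reading comes with each control period).
- manip.grab_frame(name): name is "scene" or "top"; returns a dict with "frame" (420x560x3 uint8, blue, green, red), "mtx" (3x3 intrinsics, pixels), "R" (3x3) and "t" (3): a world point X has camera coordinates R X + t. Camera axes: x right, y down, z forward; pixel columns grow to the right and rows downward; lengths in m; the calibration is good to about 2 mm. A picture is of the moment at which its call begins. There is no depth.
- manip.job_done(): hands the job in; it is judged then, once.
The state is a dict: "time": time; "joint_pos": joint angles; "joint_vel": joint speeds; "joint_efforts": joint torques, N m; "tool_pos": TCP position; "tool_rot": TCP orientation; "contact_force": force on the tool from outside, world axes, zero at the start; "ft_torque": the same for the moment, N m; "gripper_width": opening from 0.0 (shut) to 1.0 (fully open); "grasp_force": force on a finger pad.
Only numpy, scipy, OpenCV 4.12 (cv2) and the standard library are available. Lean on these libraries where they do the work, as an engineer would, in place of code of your own. Each camera call takes 0.05 s, during which the arm holds its last target. There are 200 camera calls.

## Working session

There is one attempt and no reset: what is moved stays moved. The work goes in short steps, Python scripts to look and compute and a tool call to move; the robot and the scene stay as the last step left them, time stands still between calls to the robot, and variables do not carry over. Pictures are saved under pics/ and viewed, at most 10 in all, crops included, and the job is handed in when it is done.

Besides the shell and the picture viewer there is one more tool, called as name([rows], argument=value, ...), one row to a line, values as JSON. play_rows: Moves the arm, as the interface text tells. Its arguments: {"type":"object","properties":{"series":{"type":"array"}},"required":["series"]}

```bash
mkdir -p pics; python3 - <<'E'
from plant import manip
import cv2,numpy as np
for n in("scene","top"):
    f=manip.grab_frame(n); cv2.imwrite(f"pics/{n}0.png",f["frame"]); np.savez(f"{n}0.npz",**f)
    print(n,f["mtx"].round(1).tolist(),(-f["R"].T@f["t"]).round(3),f["R"].round(3).tolist())
s=manip.state();print(s)
E
```

```text
scene [[488.7, 0.0, 269.5], [0.0, 488.7, 209.3], [0.0, 0.0, 1.0]] [ 0.017 -0.841  1.042] [[0.83, -0.558, -0.005], [-0.396, -0.583, -0.71], [0.393, 0.591, -0.705]]
top [[406.5, 0.0, 282.8], [0.0, 406.5, 219.0], [0.0, 0.0, 1.0]] [ 0.377 -0.032  1.124] [[0.024, -1.0, -0.005], [-0.99, -0.023, -0.141], [0.141, 0.009, -0.99]]
{'time': 0.1, 'joint_pos': array([ 1.02301292e+00,  5.33146010e-02,  1.61415286e+00, -4.02134660e-06,
        1.47600622e+00, -1.19002747e-01]), 'joint_vel': array([ 9.60464527e-04, -2.04850149e-03, -3.86748705e-03,  7.59783153e-04,
        1.35217105e-03,  8.35459336e-05]), 'joint_efforts': array([-2.74642082e-05, -3.94907105e+01, -3.71359742e+01, -1.86898119e-04,
        4.01445446e-03,  2.43206858e-05]), 'tool_pos': array([0.25952094, 0.56787434, 0.19237359]), 'tool_rot': array([-3.05892030e-04,  2.12751474e-01,  9.77105893e-01, -8.89378950e-04]), 'contact_force': array([0.29991528, 0.49321639, 0.52637602]), 'ft_torque': array([ 0.02271321, -0.00844924,  0.05262935]), 'grasp_force': 0.0, 'gripper_width': 0.9982647546704919}
```

View pics/scene0.png

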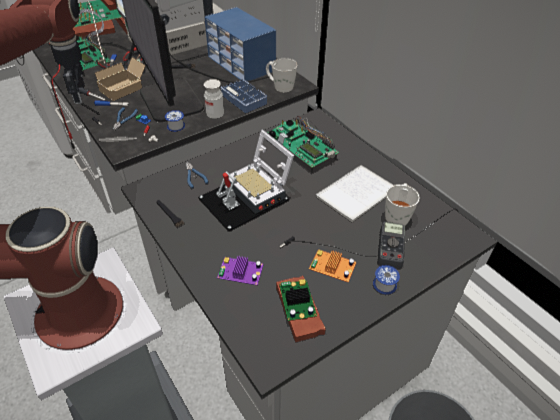

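View pics/top0.png

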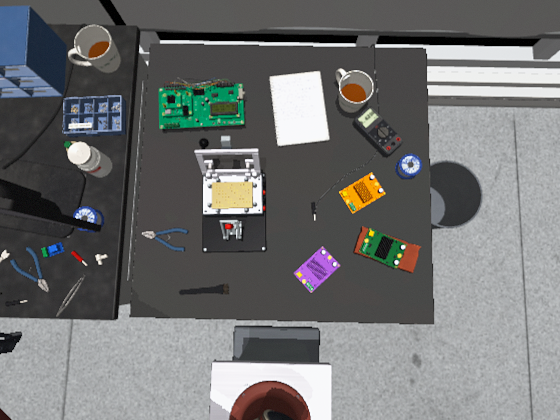

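The scene view shows the fixture near (245,185) and the green board on the red pad near (298,300). In the top view they are at (234,205) and (387,248). I'll enlarge both.

```bash
cat > h.py <<'E'
from plant import manip
import cv2,numpy as np
def ld(n): return dict(np.load(n))
def ray(f,px,z):
    C=-f["R"].T@f["t"]; d=f["R"].T@np.linalg.inv(f["mtx"])@np.array([px[0],px[1],1.]); return C+d*(z-C[2])/d[2]
def proj(f,X):
    c=f["R"]@np.array(X)+f["t"]; p=f["mtx"]@c; return p[:2]/p[2]
def tri(f1,p1,f2,p2):
    P=[f["mtx"]@np.c_[f["R"],f["t"]] for f in (f1,f2)]
    X=cv2.triangulatePoints(P[0],P[1],np.array(p1,float).reshape(2,1),np.array(p2,float).reshape(2,1)).ravel(); return X[:3]/X[3]
def shot(n,tag):
    f=manip.grab_frame(n); np.savez(f"{n}{tag}.npz",**f); return f
def crop(f,x0,y0,w,h,s): return cv2.resize(f["frame"][y0:y0+h,x0:x0+w],None,fx=s,fy=s,interpolation=cv2.INTER_CUBIC)
E
python3 - <<'E'
from h import *
t=ld("top0.npz");s=ld("scene0.npz")
a=np.hstack([crop(t,190,130,80,60*2,5)[:600],crop(t,350,220,80,120,5)]) 
b=np.vstack([crop(t,350,220,80,60,5),crop(s,265,265,80,60,5)])
a=np.hstack([crop(t,190,130,80,120,5)[:600],b]);cv2.imwrite("pics/c1.png",a)
# masks
hsv=cv2.cvtColor(t["frame"],cv2.COLOR_BGR2HSV)
m=cv2.inRange(hsv,(12,40,120),(32,200,255)); m[:170]=0;m[215:]=0;m[:,:200]=0;m[:,262:]=0
c=max(cv2.findContours(m,0,2)[0],key=cv2.contourArea);r=cv2.minAreaRect(c);print("nest",r)
print(ray(t,r[0],.054),[ray(t,p,.054)[:2].round(4).tolist() for p in cv2.boxPoints(r)])
m=cv2.inRange(t["frame"],0,np.array([25,25,25.]));m[:180]=0;m[256:]=0;m[:,:195]=0;m[:,272:]=0
c=np.vstack([c for c in cv2.findContours(m,0,2)[0] if cv2.contourArea(c)>40]);r=cv2.minAreaRect(c);print("base",r,[ray(t,p,.01)[:2].round(4).tolist() for p in cv2.boxPoints(r)])
m=cv2.inRange(hsv,(40,80,30),(85,255,255))|0; m[:220]=0;m[280:]=0;m[:,:345]=0;m[:,430:]=0
c=np.vstack([c for c in cv2.findContours(m,0,2)[0] if cv2.contourArea(c)>5]);r=cv2.minAreaRect(c);print("board",r)
print(ray(t,r[0],.029),[ray(t,p,.029)[:2].round(4).tolist() for p in cv2.boxPoints(r)])
E
```

```text
nest ((231.5048828125, 194.6560821533203), (26.455835342407227, 41.7608642578125), 88.21009063720703)
[0.59125105 0.11616158 0.054     ] [[0.6244, 0.175], [0.6306, 0.0626], [0.5584, 0.0579], [0.5523, 0.1692]]Traceback (most recent call last):
  File "<stdin>", line 12, in <module>
    return _nx.concatenate(arrs, 0, dtype=dtype, casting=casting)
           ~~~~~~~~~~~~~~~^^^^^^^^^^^^^^^^^^^^^^^^^^^^^^^^^^^^^^^
ValueError: need at least one array to concatenate
```

View pics/c1.png

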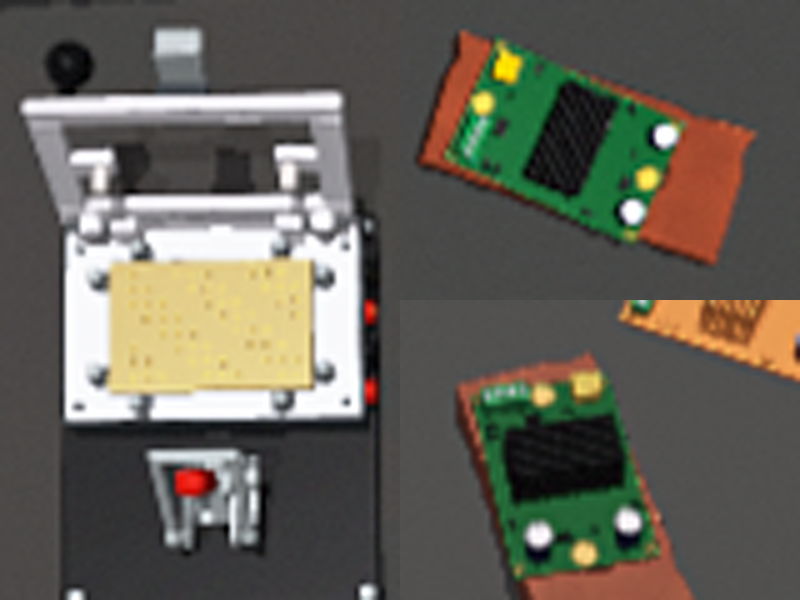

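The crops show the nest corners near (212,182)–(253,208) in full top pixels. The knob is at (204,143), the red lever tip at (229,226) and the loop bar at (227,221). The board's terminal block is at its left, near side (365,247) and its capacitors are at the right.

```bash
python3 - <<'E'
from h import *
t=ld("top0.npz");s=ld("scene0.npz")
def mask(f,lo,hi,box):
    hsv=cv2.cvtColor(cv2.resize(f["frame"],None,fx=4,fy=4,interpolation=cv2.INTER_CUBIC),cv2.COLOR_BGR2HSV)
    m=cv2.inRange(hsv,lo,hi);k=np.zeros_like(m);x0,y0,x1,y1=[4*b for b in box];k[y0:y1,x0:x1]=m[y0:y1,x0:x1];return k
def rect(m,minA=60,mode=0):
    cs=[c for c in cv2.findContours(m,0,1)[0] if cv2.contourArea(c)>minA]
    return cv2.minAreaRect(np.vstack(cs) if mode==0 else max(cs,key=cv2.contourArea))
def pts(r): return [(p+.5)/4-.5 for p in [np.array(r[0])]+list(cv2.boxPoints(r))]
def rep(n,f,m,z,**k):
    P=np.array([ray(f,p,z)[:2] for p in pts(rect(m,**k))]);e=np.diff(P[1:],axis=0)[:2];L=np.linalg.norm(e,axis=1);l=e[np.argmax(L)];l=l*np.sign(l[1])
    print(n,P[0].round(4),"size",L.round(4),"yaw",np.arctan2(-l[0],l[1]).round(4))
rep("nest top",t,mask(t,(12,40,120),(32,200,255),(205,178,258,212)),.054)
rep("nest scene",s,mask(s,(12,60,120),(32,200,255),(225,155,285,205)),.054,mode=1)
B=(345,220,430,280)
rep("pcb top",t,mask(t,(40,80,30),(85,255,255),B),.029)
rep("pcb scene",s,mask(s,(40,80,30),(85,255,255),(265,265,345,325)),.029)
rep("pad top",t,mask(t,(0,100,60),(14,255,255),B),.026)
hm=lambda f,b:cv2.morphologyEx(mask(f,(0,0,0),(180,255,45),b),cv2.MORPH_OPEN,np.ones((9,9)))
rep("hs top",t,hm(t,(368,235,408,262)),.050,mode=1)
rep("body",t,mask(t,(0,0,190),(180,30,255),(195,174,266,216)),.056,mode=1)
# lever tip red, knob
r1=pts(rect(mask(t,(0,150,100),(10,255,255),(220,218,236,234)),mode=1))[0]
r2=pts(rect(mask(s,(0,150,100),(10,255,255),(210,165,240,200)),mode=1))[0]
print("lever",r1,r2,tri(t,r1,s,r2))
k1=pts(rect(mask(t,(0,0,0),(180,255,45),(196,134,212,152)),mode=1));print("knob",k1[0])
cv2.imwrite("pics/c2.png",np.hstack([crop(s,195,125,100,110,5)]))
E
```

```text
nest top [0.5911 0.1162] size [0.1138 0.0742] yaw 0.0434
nest scene [0.5941 0.1143] size [0.0841 0.1373] yaw 0.0177
pcb top [ 0.4599 -0.2934] size [0.0746 0.1125] yaw -0.433
pcb scene [ 0.4807 -0.2814] size [0.1037 0.1566] yaw -0.5258
pad top [ 0.4568 -0.3055] size [0.0781 0.1703] yaw -0.3147
hs top [ 0.4597 -0.2905] size [0.0569 0.0309] yaw 1.1673
body [0.5943 0.0555] size [0.0392 0.1033] yaw -1.5231
lever [227.875 226.   ] [224.75001526 175.        ] [0.49796368 0.11100798 0.12955143]
knob [203.62503052 142.875     ]
```

View pics/c2.png

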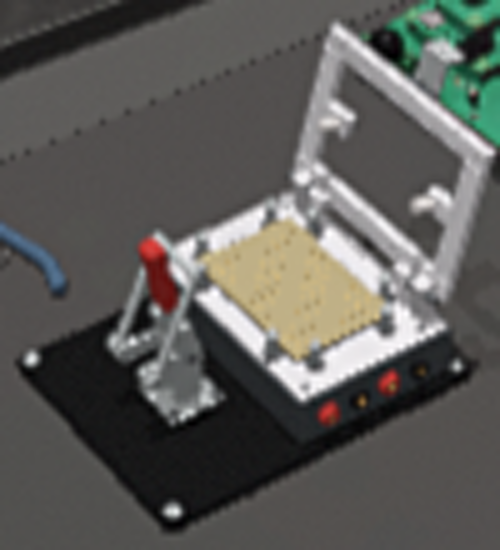

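Board: heatsink middle near (0.460, -0.291), yaw about -0.42, and the tool yaw already matches. I'm moving towards it.

play_rows([
  [[0.012, -0.048, 0, 0, 0, 0, 1], [0.012, -0.048, 0, 0, 0, 0, 1], [0.012, -0.048, 0, 0, 0, 0, 1], [0.012, -0.048, 0, 0, 0, 0, 1], [0.012, -0.048, 0, 0, 0, 0, 1], [0.012, -0.048, 0, 0, 0, 0, 1], [0.012, -0.048, 0, 0, 0, 0, 1], [0.012, -0.048, 0, 0, 0, 0, 1], [0.012, -0.048, 0, 0, 0, 0, 1], [0.012, -0.048, 0, 0, 0, 0, 1]],
])

```text
time: 1.1
tool_pos: [0.3797, 0.0866, 0.1933]
tool_rot: [0.0, 0.213, 0.977, 0.0]
contact_force: [1.3, 0.5, 0.6]
gripper_width: 0.998
grasp_force: 0.0
```

play_rows([
  [[0.012, -0.048, 0, 0, 0, 0, 1], [0.012, -0.048, 0, 0, 0, 0, 1], [0.012, -0.048, 0, 0, 0, 0, 1], [0.012, -0.048, 0, 0, 0, 0, 1], [0.01, -0.048, 0, 0, 0, 0, 1], [0.01, -0.046, 0, 0, 0, 0, 1], [0.01, -0.046, 0, 0, 0, 0, 1], [0, -0.046, -0.02, 0, 0, 0, 1], [0, 0, -0.04, 0, 0, 0, 1], [0, 0, 0, 0, 0, 0, 1]],
])

```text
time: 2.1
tool_pos: [0.454, -0.2876, 0.1268]
tool_rot: [-0.006, 0.214, 0.977, 0.003]
contact_force: [-0.6, 0.6, -1.4]
gripper_width: 1.001
grasp_force: 0.0
```

```bash
python3 - <<'E'
from h import *
from scipy.spatial.transform import Rotation as Ro
st=manip.state();print(st["time"],st["tool_pos"],st["contact_force"]);R=Ro.from_quat(st["tool_rot"],scalar_first=True).as_matrix();print(R.round(3).tolist())
t=ld("top0.npz");s=ld("scene0.npz")
# base-plate screws: brightness centroid round guesses
def cen(f,g):
    x,y=map(round,g);w=cv2.cvtColor(f["frame"],cv2.COLOR_BGR2GRAY)[y-3:y+4,x-3:x+4].astype(float);w=np.clip(w-60,0,None);m=cv2.moments(w);return np.array([m["m10"]/m["m00"]+x-3,m["m01"]/m["m00"]+y-3])
for f,gs in((t,[(205,248),(263.6,248)]),(s,[(201,196.6),(229.4,227.4),(286.4,198.4)])):
    P=[ray(f,cen(f,g),.012)[:2] for g in gs];print([p.round(4).tolist() for p in P])
E
```

```text
2.1 [ 0.45395172 -0.28758292  0.12681628] [-0.63778196  0.57740489 -1.40298966]
[[-0.908, 0.418, -0.01], [0.418, 0.909, 0.008], [0.012, 0.004, -1.0]]
[[0.4464, 0.1892], [0.453, 0.0291]]
[[0.4487, 0.1896], [0.4554, 0.0285], [0.663, 0.0349]]
```

Fixture: nest centre about (0.5925, 0.115), yaw about 0.041, consistent across both views and the base screws. I'm half closing and lowering to just above the heatsink.

play_rows([
  [[0.007, -0.004, 0, 0, 0, 0, 0.42], [0, 0, -0.02, 0, 0, 0, 0.42], [0, 0, -0.02, 0, 0, 0, 0.42], [0, 0, 0, 0, 0, 0, 0.42], [0, 0, 0, 0, 0, 0, 0.42], [0, 0, 0, 0, 0, 0, 0.42]],
])

```text
time: 2.7
tool_pos: [0.4663, -0.294, 0.0961]
tool_rot: [0.002, 0.212, 0.977, -0.001]
contact_force: [-0.7, -0.4, 0.5]
gripper_width: 0.421
grasp_force: 0.0
```

```bash
python3 - <<'E'
from h import *
from scipy.spatial.transform import Rotation as Ro
st=manip.state();print(st["tool_pos"],Ro.from_quat(st["tool_rot"],scalar_first=True).as_matrix().round(3).tolist(),st["gripper_width"])
s=shot("scene",1);t=shot("top",1)
a=np.hstack([crop(s,255,235,100,110,4),crop(t,340,190,100,110,4)]);cv2.imwrite("pics/g1.png",a)
E
```

```text
[ 0.46632609 -0.29404063  0.09614021] [[-0.91, 0.415, 0.003], [0.415, 0.91, -0.002], [-0.004, -0.001, -1.0]] 0.42060771497960886
```

View pics/g1.png

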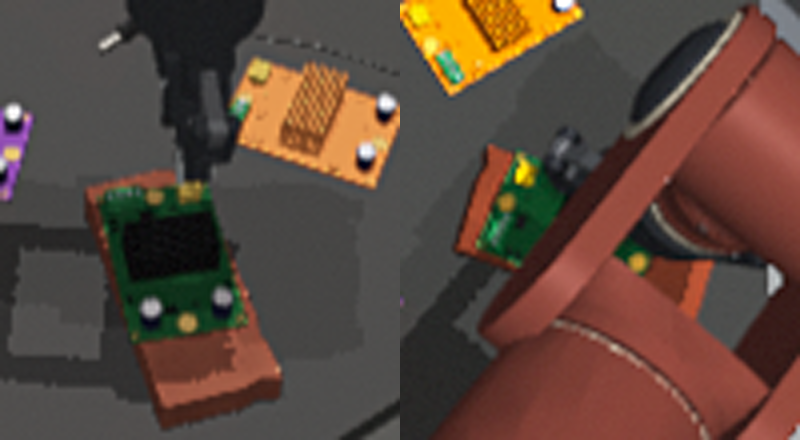

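The view shows the fingers above the heatsink's far end, with the heatsink in the scene view near (298,297). I'm correcting by the measured TCP and descending.

play_rows([
  [[-0.005, 0.002, 0, 0, 0, 0, 0.42], [0, 0, -0.015, 0, 0, 0, 0.42], [0, 0, -0.015, 0, 0, 0, 0.42], [0, 0, -0.015, 0, 0, 0, 0.42], [0, 0, -0.008, 0, 0, 0, 0.42], [0, 0, 0, 0, 0, 0, 0.42], [0, 0, 0, 0, 0, 0, 0.42]],
])

```text
time: 3.5
tool_pos: [0.4598, -0.2914, 0.0402]
tool_rot: [-0.0, 0.213, 0.977, 0.0]
contact_force: [-0.1, -0.8, -0.4]
gripper_width: 0.415
grasp_force: 0.0
```

play_rows([
  [[0.001, 0, -0.006, 0, 0, 0, 0.42], [0, 0, 0, 0, 0, 0, 0.3], [0, 0, 0, 0, 0, 0, 0], [0, 0, 0, 0, 0, 0, 0], [0, 0, 0, 0, 0, 0, 0], [0, 0, 0, 0, 0, 0, 0]],
])

```text
time: 4.1
tool_pos: [0.4609, -0.2915, 0.0348]
tool_rot: [0.0, 0.213, 0.977, -0.0]
contact_force: [-0.1, 0.8, -0.2]
gripper_width: -0.004
grasp_force: 0.0
```

The gripper shut on nothing, so I need a look.

```bash
python3 - <<'E'
from h import *
st=manip.state();print(st["tool_pos"],st["gripper_width"])
s=shot("scene",2);t=shot("top",2)
print(proj(s,st["tool_pos"]),proj(t,st["tool_pos"]))
a=np.hstack([crop(s,255,235,100,110,4),crop(t,340,190,100,110,4)]);cv2.imwrite("pics/g2.png",a)
E
```

```text
[ 0.46094753 -0.29154833  0.03476506] -0.003961078338256855
[296.22819169 297.69099538] [382.56746676 247.34019946]
```

View pics/g2.png

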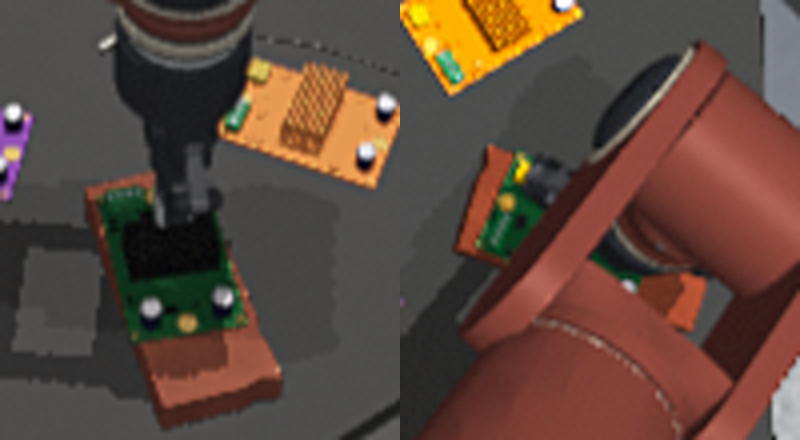

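The scene view shows the shut fingertips ending near (300,291), at the heatsink's far upper edge. The computed TCP projects to (296,298). I'm comparing the numbers.

```bash
python3 - <<'E'
from h import *
s0=ld("scene0.npz");s2=ld("scene2.npz");t0=ld("top0.npz")
for z in(.035,.055,.075):print(z,proj(s2,[.461,-.2915,z]),proj(t0,[.461,-.2915,z]))
# difference picture to get the fingertip, dark heatsink outline before
g=lambda f:cv2.cvtColor(f["frame"],cv2.COLOR_BGR2GRAY)
y=slice(284,310);x=slice(282,316)
m=(g(s0)<45).astype(np.uint8);k=np.zeros_like(m);k[283:308,280:318]=m[283:308,280:318]
k=cv2.morphologyEx(k,cv2.MORPH_OPEN,np.ones((3,3)))
c=max(cv2.findContours(k,0,1)[0],key=cv2.contourArea);q=cv2.approxPolyDP(c,2,True)[:,0];print(q.tolist())
yw=-.415;ex=np.array([np.cos(yw),np.sin(yw),0]);ey=np.array([-np.sin(yw),np.cos(yw),0]);C=np.array([.460,-.2915,0])
for z in(.029,.054):print(z,[proj(s0,C+a*.028*ex+b*.014*ey+[0,0,z]).round(1).tolist() for a,b in((1,1),(1,-1),(-1,-1),(-1,1))])
for z in(.029,.054):print(z,[proj(t0,C+a*.028*ex+b*.014*ey+[0,0,z]).round(1).tolist() for a,b in((1,1),(1,-1),(-1,-1),(-1,1))])
d=cv2.absdiff(s0["frame"],s2["frame"]).max(2)[270:312,280:320]
for i,r in enumerate(d):print(270+i,''.join('#' if v>40 else '+' if v>15 else '.' for v in r))
E
```

```text
0.035 [296.23699209 297.61234297] [382.5700437  247.31387665]
0.055 [296.51204065 292.850627  ] [384.3803926  246.76820209]
0.075 [296.79365413 287.9752573 ] [386.25916364 246.20190376]
[[286, 291], [287, 304], [309, 301], [307, 288], [290, 288]]
0.029 [[305.5, 292.9], [308.1, 302.2], [285.9, 305.6], [283.7, 296.3]]
0.054 [[306.0, 287.0], [308.7, 296.3], [286.1, 299.7], [283.8, 290.3]]
0.029 [[381.4, 236.3], [390.9, 240.6], [382.7, 259.5], [373.1, 255.1]]
0.054 [[383.6, 235.3], [393.4, 239.8], [385.0, 259.1], [375.2, 254.6]]
270 ...........+#################+..........
271 ...........+##########++++##+...........
272 ............+########+++++##............
273 ............+########+++++##............
274 ............+########+...+##............
275 ............+#########+..+##............
276 ............+###########..#+............
277 .............###########+.+.............
278 .............############...............
279 ........++++.############+..............
280 ...+++++++++.#############+.............
281 +++++++###+++#############+++...........
282 ++++##############+######
[... 620 characters left out ...]
....+..........+#+.......
297 .++##+.................+......##+.......
298 ..+###........................##+.......
299 ..+###...+...................+##........
300 +..###........................##........
301 +..+##+......................+#+.+......
302 ...+###+...................+++##.+......
303 ++..###............+.++++++#####..+.....
304 ++..###......+.++++#+##########+..+.....
305 ##..###+.++++++++##############...+.....
306 ##+.+###+######################+...+....
307 ###..###########################+..+....
308 ###..###########################+..++...
309 ###..#++########################+..++...
310 ###..+#+###############++######++..+++..
311 ###+..###########++####++###+##....+++..
```

The shut fingers are dark against a dark heatsink, so this doesn't settle it. I'll lift straight up while shut and re-measure the board.

play_rows([
  [[0, 0, 0.03, 0, 0, 0, 0], [0, 0, 0.04, 0, 0, 0, 0], [0, 0, 0.04, 0, 0, 0, 0], [0.0, 0.03, 0.04, 0, 0, 0, 0.3], [0, 0.05, 0, 0, 0, 0, 0.42], [0, 0.05, 0, 0, 0, 0, 0.42], [0, 0.03, 0, 0, 0, 0, 0.42], [0, 0, 0, 0, 0, 0, 0.42]],
])

```text
time: 5.0
tool_pos: [0.4608, -0.1285, 0.1848]
tool_rot: [0.0, 0.211, 0.978, 0.0]
contact_force: [-0.1, 0.6, 0.4]
gripper_width: 0.422
grasp_force: 0.0
```

```bash
python3 - <<'E'
from h import *
s=shot("scene",3);t=shot("top",3);s0=ld("scene0.npz")
d=cv2.absdiff(s0["frame"],s["frame"]).max(2)[275:342,270:332]
print((d>40).sum(),(d>15).sum())
st=manip.state();print(st["tool_pos"],proj(s,st["tool_pos"]),proj(t,st["tool_pos"]))
a=np.hstack([crop(s,255,215,100,130,4)[:520],crop(t,330,170,100,130,4)]);cv2.imwrite("pics/g3.png",a)
E
```

```text
7 72
[ 0.46094774 -0.13121491  0.1847508 ] [259.67775616 216.98930911] [328.55518147 241.05089672]
```

View pics/g3.png

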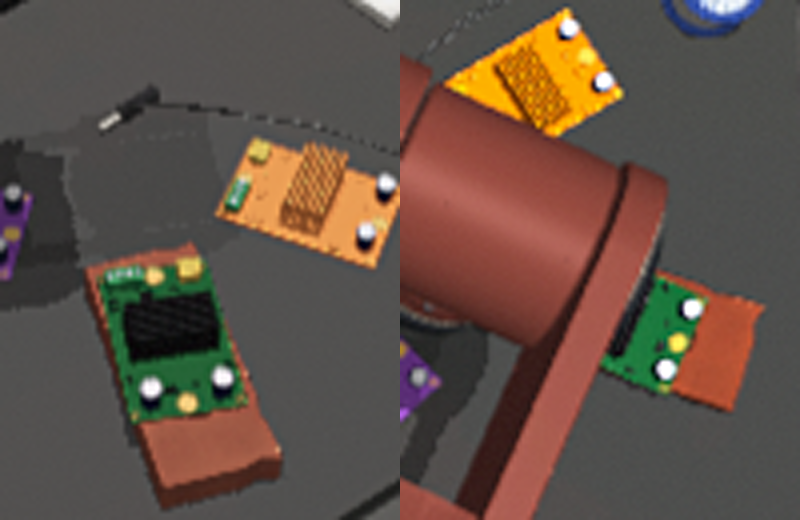

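The board hasn't moved (only 7 strongly changed pixels), so the fingers never touched it. I'm checking where the tip really appears compared with the reported TCP.

```bash
python3 - <<'E'
from h import *
s0=ld("scene0.npz");s=ld("scene3.npz");st=manip.state();p=st["tool_pos"];print(p)
for dz in(0,.01,.02,.03):print(dz,proj(s,p+[0,0,dz]))
d=cv2.absdiff(s0["frame"],s["frame"]).max(2)[185:230,235:290]
for i,r in enumerate(d):print(185+i,''.join('#' if v>40 else '+' if v>15 else '.' for v in r))
E
```

```text
[ 0.46094774 -0.13121491  0.1847508 ]
0 [259.67775616 216.98930911]
0.01 [259.59945318 214.1239329 ]
0.02 [259.52021828 211.22445474]
0.03 [259.44003473 208.2902622 ]
185 .................#################.....................
186 ..................################.....................
187 ..................################.....................
188 ..................################.....................
189 ..................################.....................
190 ..................################+....................
191 ..................#################....................
192 ..................+#########+######....................
193 ...................########+#######....................
194 ...................################....................
195 ...................###############+....................
196 ...................###############.....................
197 ...................###############.....................
198 ...................###############.....................
199 ...................+#############+.....................
200 ....................#########
[... 1066 characters left out ...]
........................................
219 .......................................................
220 .......................................................
221 .......................................................
222 .......................................................
223 .......................................................
224 .......................................................
225 .......................................................
226 .......................................................
227 .......................................................
228 .......................................................
229 .......................................................
```

```bash
python3 - <<'E'
from h import *
s=ld("scene3.npz");s2=ld("scene2.npz")
a=np.hstack([crop(s,235,155,50,75,8),crop(s2,272,240,50,75,8)]);a=(255*(a/255.)**.5).astype(np.uint8)
p=manip.state()["tool_pos"];q=proj(s,p);cv2.circle(a,tuple(int(v) for v in ((q[0]-235+.5)*8,(q[1]-155+.5)*8)),4,(0,0,255),1)
cv2.circle(a,(int((296.2-272.5+1)*8)+400,int((297.7-239.5)*8)),4,(0,0,255),1)
cv2.imwrite("pics/g4.png",a)
E
```

```text
(no output)
```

View pics/g4.png

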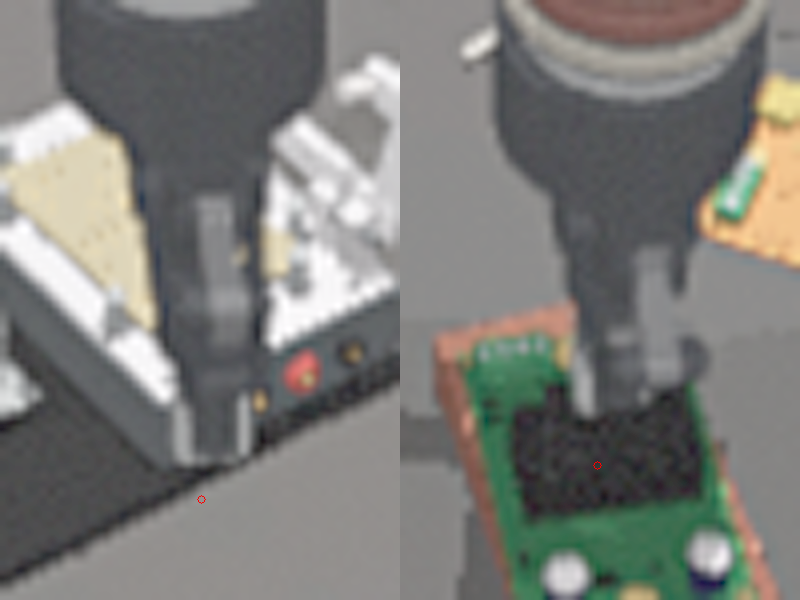

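Left: the fingertips end near (261,212), with the TCP projecting to (260,217). Right: the shut tips end near (297,291), with the TCP projecting to (296,298). I'll check the start pose as a third sample.

```bash
python3 - <<'E'
from h import *
from scipy.spatial.transform import Rotation as Ro
s=ld("scene0.npz");p=np.array([.2595,.5679,.1924]);ey=np.array([.416,.909,0]);ex=np.array([.909,-.416,0])
for n,v in(("tcp",p),("+y",p+.05*ey),("-y",p-.05*ey),("+x",p+.05*ex),("up",p+[0,0,.05])):print(n,proj(s,v))
g=cv2.cvtColor(s["frame"],cv2.COLOR_BGR2GRAY)[55:115,45:110]
for i,r in enumerate(g):print(55+i,''.join(" .:-=+*#%@"[min(9,v//20)] for v in r))
s=ld("scene3.npz")
g=cv2.cvtColor(s["frame"],cv2.COLOR_BGR2GRAY)[175:222,245:280]
for i,r in enumerate(g):print(175+i,''.join(" .:-=+*#%@"[min(9,v//14)] for v in r))
print([proj(s,np.array([.461,-.1285,.1848])+k*ey) for k in(-.033,.033)])
E
```

```text
tcp [ 83.38126061 108.72764297]
+y [ 85.01924746 100.11648657]
-y [ 81.66634622 117.7432196 ]
+x [ 99.78881844 107.21696786]
up [78.9039812  94.72776382]
55 --::::::.............................-------==+=-::-=++=+%=:..:-:
56 :::::::::............................--------=+++---=+===**-..--:
57 :::::::::............................---------=++++++=---+@+..--:
58 :::::::::.......................... .----------=+++++=-:-+@*--==-
59 ::::::::::...........................-----------+++==+=-=+#===++=
60 ::::::::::.........................-:------::::.-++::++++==--=+==
61 ::::::::::........................:==-:--:::..::-==::+==-:=*-=+=-
62 ::::::::::::.......................:+=-::..:::--==--:-::::-%---::
63 ::::::::::::...................... :=++-:::-====++==:::-::-+---:-
64 :::::::::::::.-.....................=+++===+=+++++++-::--::::-=-=
65 :::::::::::::-=:.................. .:+=-+=++++++=+==-::::::::----
66 :::::::::::::-=::::..................=+-=++++=====---:::::::---::
67 :::::::::::::-=-:--..................:+==+=====----::::::::::-=-=
68 .::::::::::::-=::--:................ :+====---
[... 4463 characters left out ...]
:=#=:.::.-#--::..    ..-=
207 ....:::::::=#+::::.-#-:....  .:-=**
208 .....::::::=#*:.:..-#-.... .:-++**+
209 ......:::::=#*:.::.-#-   .:-+******
210 .......::::=#*:::::-#:  .-=****++++
211 ........:::-#*-::::-*:.--****++*+*+
212 .........:::+*==::--:--***+*+++++++
213 ..........:..:.. ..:-++***+++++++++
214 ..............  .:-+***++**++++++++
215 ............. .--+**+++++++++++++++
216 ........... .:-+***++++++**++++*+*+
217 ......... ..-=+**++++++++++++++++*+
218 ....... ..-=**++++++++++++++++++++*
219 ..... ..-=***++++++++++++++++++++++
220 ... ..-=****+++++++++++++++++++++++
221 . ..-=****+++++++++++++++++++*++++*
[array([261.10852944, 225.9686787 ]), array([257.15015284, 207.02049512])]
```

The picture heights say the real fingertips sit about 25 mm above the reported TCP. That explains why the fingers closed above the heatsink. I'll go back over it and feel my way down, watching the force.

play_rows([
  [[0, -0.04, 0, 0, 0, 0, 0.42], [0, -0.04, 0, 0, 0, 0, 0.42], [0, -0.04, -0.02, 0, 0, 0, 0.42], [0, -0.04, -0.04, 0, 0, 0, 0.42], [0, 0, -0.04, 0, 0, 0, 0.42], [0, 0, -0.03, 0, 0, 0, 0.42], [0, 0, -0.015, 0, 0, 0, 0.42], [0, 0, -0.006, 0, 0, 0, 0.42], [0, 0, 0, 0, 0, 0, 0.42]],
])

```text
time: 6.0
tool_pos: [0.4608, -0.2873, 0.0383]
tool_rot: [-0.0, 0.213, 0.977, -0.0]
contact_force: [0.5, -0.9, 0.2]
gripper_width: 0.419
grasp_force: 0.0
```

play_rows([
  [[0, 0, -0.003, 0, 0, 0, 0.42], [0, 0, -0.003, 0, 0, 0, 0.42], [0, 0, 0, 0, 0, 0, 0.42]],
])

```text
time: 6.3
tool_pos: [0.4614, -0.287, 0.033]
tool_rot: [0.001, 0.213, 0.977, -0.0]
contact_force: [0.4, -0.1, 1.1]
gripper_width: 0.416
grasp_force: 0.0
```

play_rows([
  [[0, 0, -0.003, 0, 0, 0, 0.42], [0, 0, -0.003, 0, 0, 0, 0.42], [0, 0, 0, 0, 0, 0, 0.42]],
])

```text
time: 6.6
tool_pos: [0.4605, -0.2865, 0.0257]
tool_rot: [-0.0, 0.213, 0.977, 0.0]
contact_force: [0.3, 0.6, -0.3]
gripper_width: 0.418
grasp_force: 0.0
```

play_rows([
  [[0, -0.005, 0, 0, 0, 0, 0.42], [0, 0, -0.003, 0, 0, 0, 0.42], [0, 0, 0, 0, 0, 0, 0.42]],
])

```text
time: 6.9
tool_pos: [0.4606, -0.2919, 0.0228]
tool_rot: [-0.0, 0.213, 0.977, 0.0]
contact_force: [-0.3, 0.3, -0.3]
gripper_width: 0.425
grasp_force: 0.0
```

play_rows([
  [[0, 0, -0.003, 0, 0, 0, 0.42], [0, 0, -0.002, 0, 0, 0, 0.42], [0, 0, 0, 0, 0, 0, 0.42]],
])

```text
time: 7.2
tool_pos: [0.4605, -0.2915, 0.0176]
tool_rot: [-0.0, 0.213, 0.977, 0.0]
contact_force: [-0.6, -0.1, -0.6]
gripper_width: 0.423
grasp_force: 0.0
```

play_rows([
  [[0, 0, -0.002, 0, 0, 0, 0.42], [0, 0, -0.002, 0, 0, 0, 0.42], [0, 0, 0, 0, 0, 0, 0.42]],
])

```text
time: 7.5
tool_pos: [0.4606, -0.2916, 0.0138]
tool_rot: [-0.0, 0.213, 0.977, 0.0]
contact_force: [-0.3, 0.2, -0.0]
gripper_width: 0.423
grasp_force: 0.0
```

```bash
python3 - <<'E'
from h import *
s0=ld("scene0.npz");s=shot("scene",4);st=manip.state();print(st["tool_pos"],st["contact_force"])
a=np.hstack([crop(s,272,255,50,60,8),crop(s0,272,255,50,60,8)]);a=(255*(a/255.)**.5).astype(np.uint8);cv2.imwrite("pics/g5.png",a)
E
```

```text
[ 0.46072554 -0.29169213  0.01401244] [-0.29299808  0.32329448 -0.07533316]
```

View pics/g5.png

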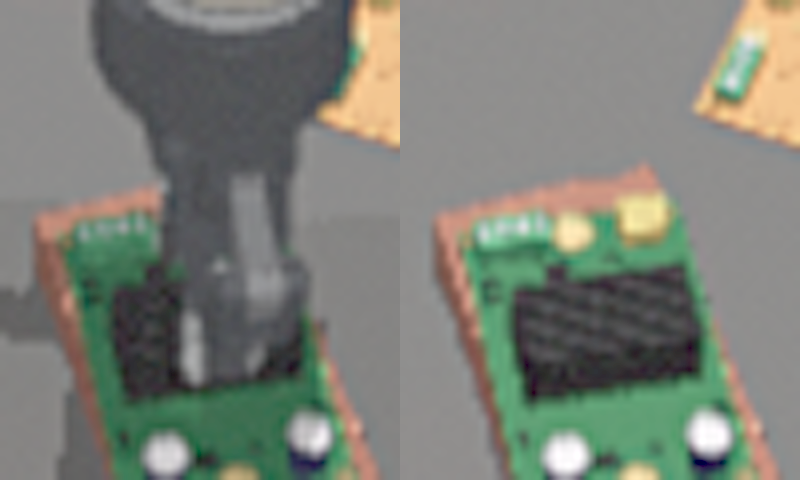

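The near finger now stands in front of the heatsink, its tip at (295,303), about 9 mm above the board. I'm lowering 5 mm and closing.

play_rows([
  [[0, 0, -0.003, 0, 0, 0, 0.42], [0, 0, -0.002, 0, 0, 0, 0.42], [0, 0, 0, 0, 0, 0, 0.42], [0, 0, 0, 0, 0, 0, 0.2], [0, 0, 0, 0, 0, 0, 0.2], [0, 0, 0, 0, 0, 0, 0.2], [0, 0, 0, 0, 0, 0, 0.2]],
])

```text
time: 8.25
tool_pos: [0.461, -0.2919, 0.0093]
tool_rot: [0.0, 0.213, 0.977, -0.0]
contact_force: [0.7, 0.4, 1.3]
gripper_width: 0.303
grasp_force: 59.5
```

Held, with the width at 0.30 and 60 N on the pads. The board-to-nest shift agrees in both cameras at (0.1316, 0.4066), with a turn of +26.9°. I'm lifting and carrying.

play_rows([
  [[0, 0, 0.01, 0, 0, 0, 0.2], [0, 0, 0.02, 0, 0, 0, 0.2], [0, 0, 0.03, 0, 0, 0, 0.2], [0, 0, 0.03, 0, 0, 0, 0.2], [0, 0, 0.03, 0, 0, 0, 0.2], [0, 0, 0.03, 0, 0, 0, 0.2], [0, 0, 0, 0, 0, 0, 0.2]],
])

```text
time: 8.95
tool_pos: [0.4634, -0.2938, 0.1653]
tool_rot: [0.004, 0.213, 0.977, -0.002]
contact_force: [0.6, -0.3, -0.6]
gripper_width: 0.306
grasp_force: 59.3
```

play_rows([
  [[0.013, 0.03, 0, 0, 0, 2.7, 0.2], [0.013, 0.041, 0, 0, 0, 2.7, 0.2], [0.013, 0.041, 0, 0, 0, 2.7, 0.2], [0.013, 0.041, 0, 0, 0, 2.7, 0.2], [0.013, 0.041, 0, 0, 0, 2.7, 0.2], [0.013, 0.041, 0, 0, 0, 2.7, 0.2], [0.013, 0.041, 0, 0, 0, 2.7, 0.2], [0.013, 0.041, 0, 0, 0, 2.7, 0.2], [0.013, 0.041, 0, 0, 0, 2.7, 0.2], [0.013, 0.041, 0, 0, 0, 2.6, 0.2]],
])

```text
time: 9.95
tool_pos: [0.5902, 0.109, 0.1576]
tool_rot: [-0.001, -0.021, 1.0, -0.0]
contact_force: [0.8, 0.2, -1.5]
gripper_width: 0.299
grasp_force: 59.3
```

play_rows([
  [[0.001, 0.008, 0, 0, 0, 0, 0.2], [0, 0, 0, 0, 0, 0, 0.2], [0, 0, 0, 0, 0, 0, 0.2], [0, 0, 0, 0, 0, 0, 0.2]],
])

```text
time: 10.35
tool_pos: [0.5914, 0.1138, 0.1588]
tool_rot: [-0.0, -0.019, 1.0, -0.0]
contact_force: [-0.3, -0.6, -1.8]
gripper_width: 0.305
grasp_force: 59.5
```

```bash
python3 - <<'E'
from h import *
from scipy.spatial.transform import Rotation as Ro
s=shot("scene",5);t=shot("top",5);st=manip.state();R=Ro.from_quat(st["tool_rot"],scalar_first=True).as_matrix()
print(st["tool_pos"],R.round(4).tolist(),np.arctan2(-R[0,1],R[1,1]),st["contact_force"],st["gripper_width"],st["grasp_force"])
E
```

```text
[0.59167211 0.11384665 0.15914348] [[-0.9993, -0.0387, -0.0001], [-0.0387, 0.9993, -0.0002], [0.0001, -0.0002, -1.0]] 0.03866457908274466 [ 0.09076198 -0.80270783 -0.82100428] 0.30063862488791854 59.498732686042786
```

play_rows([
  [[0.001, 0.001, -0.02, 0, 0, 0, 0.2], [0, 0, -0.025, 0, 0, 0, 0.2], [0, 0, -0.025, 0, 0, 0, 0.2], [0, 0, -0.015, 0, 0, 0, 0.2], [0, 0, -0.01, 0, 0, 0, 0.2], [0, 0, 0, 0, 0, 0, 0.2], [0, 0, 0, 0, 0, 0, 0.2], [0, 0, 0, 0, 0, 0, 0.2]],
])

```text
time: 11.25
tool_pos: [0.5941, 0.1162, 0.0659]
tool_rot: [0.001, -0.02, 1.0, 0.0]
contact_force: [-0.3, -0.4, -2.6]
gripper_width: 0.304
grasp_force: 59.5
```

```bash
python3 - <<'E'
from h import *
s=shot("scene",6);t=shot("top",6);st=manip.state();print(st["tool_pos"],st["contact_force"])
p=st["tool_pos"]+[0,0,.0167+.003]
C=p;y=.0387;ex=np.array([np.cos(y),np.sin(y),0]);ey=np.array([-np.sin(y),np.cos(y),0])
im=crop(s,205,140,100,75,8);im=(255*(im/255.)**.6).astype(np.uint8)
q=[((proj(s,C+a*.036*ex+b*.055*ey)-[205,140]+.5)*8).astype(int) for a,b in((1,1),(1,-1),(-1,-1),(-1,1))]
for v in q:cv2.circle(im,tuple(int(i) for i in v),4,(0,0,255),1)
cv2.imwrite("pics/g6.png",im)
E
```

```text
[0.59386655 0.11628791 0.06569006] [ 0.36291481  0.61250934 -1.92384555]
```

View pics/g6.png

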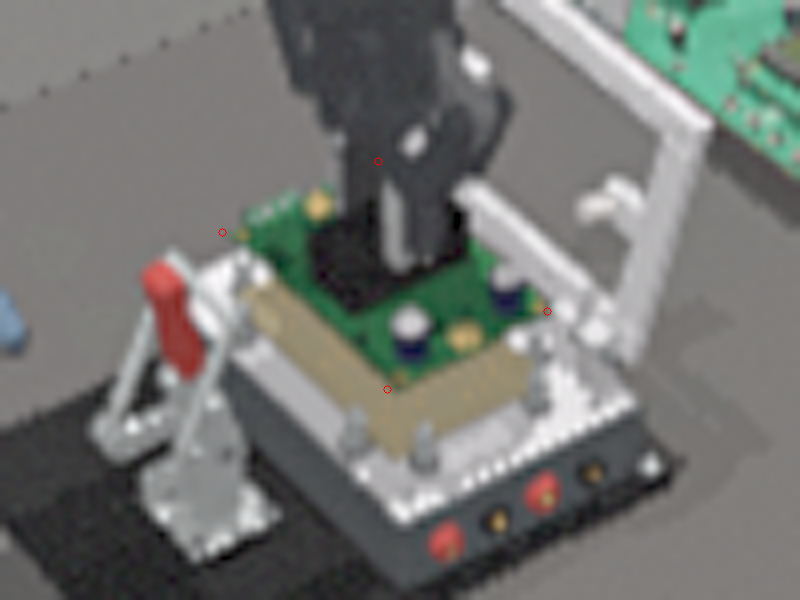

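The board hangs level about 28 mm over the nest, terminals at the left far side (knob side). Its near corner is at (254,188), as predicted, but the left corner looks about 3 px off. I'll fit its edges in numbers.

```bash
cat >> h.py <<'E'
def edges(f,lo,hi,box,C,z,ex,ey):
    """boundary points of a colour mask cast on plane z, in axes ex,ey about C"""
    F=4;h=cv2.cvtColor(cv2.resize(f["frame"],None,fx=F,fy=F,interpolation=cv2.INTER_CUBIC),cv2.COLOR_BGR2HSV)
    m=cv2.inRange(h,lo,hi);k=np.zeros_like(m);x0,y0,x1,y1=[F*b for b in box];k[y0:y1,x0:x1]=m[y0:y1,x0:x1]
    k=cv2.morphologyEx(k,cv2.MORPH_CLOSE,np.ones((5,5)))
    c=max(cv2.findContours(k,0,1)[0],key=cv2.contourArea)[:,0]
    P=np.array([ray(f,(p+.5)/F-.5,z)-C for p in c]);return np.c_[P@ex,P@ey]
E
python3 - <<'E'
from h import *
s=ld("scene6.npz");s0=ld("scene0.npz");t=ld("top6.npz")
y=.0405;ex=np.array([np.cos(y),np.sin(y),0]);ey=np.array([-np.sin(y),np.cos(y),0])
C=np.array([.5939,.1163,0])
def bins(n,P):
    print(n,"min-x edge by y:",[(b,round(float(P[(abs(P[:,1]-b/1000)<.005)][:,0].min())*1000,1)) for b in(-45,-30,-15,0,15,30,45) if (abs(P[:,1]-b/1000)<.005).any()])
    print("  min-y edge by x:",[(b,round(float(P[(abs(P[:,0]-b/1000)<.004)][:,1].min())*1000,1)) for b in(-28,-15,0,15,28) if (abs(P[:,0]-b/1000)<.004).any()])
    print("  max-y edge by x:",[(b,round(float(P[(abs(P[:,0]-b/1000)<.004)][:,1].max())*1000,1)) for b in(-28,-15,0,15,28) if (abs(P[:,0]-b/1000)<.004).any()])
bins("board scene",edges(s,(40,80,25),(88,255,255),(225,150,285,195),C,.0657+.0197,ex,ey))
bins("nest scene",edges(s0,(12,60,110),(32,200,255),(225,155,285,205),C,.054,ex,ey))
t0=ld("top0.npz");bins("nest top",edges(t0,(12,40,110),(32,200,255),(205,178,258,212),C,.054,ex,ey))
E
```

```text
board scene min-x edge by y: [(-45, -33.5), (-30, -33.3), (-15, -33.4), (0, -33.6), (15, -33.9), (30, -31.5), (45, -34.2)]
  min-y edge by x: [(-28, -57.5), (-15, -57.8), (0, -58.2), (15, -56.7), (28, -54.7)]
  max-y edge by x: [(-28, 56.6), (-15, 58.3), (0, 57.5), (15, -13.1), (28, -11.4)]
nest scene min-x edge by y: [(-45, -37.1), (-30, -31.4), (-15, -36.0), (0, -35.7), (15, -36.6), (30, -37.0), (45, -33.7)]
  min-y edge by x: [(-28, -58.4), (-15, -57.9), (0, -57.5), (15, -57.9), (28, -57.9)]
  max-y edge by x: [(-28, 54.5), (-15, 50.9), (0, 50.0), (15, 53.1), (28, 53.3)]
nest top min-x edge by y: [(-45, -38.7), (-30, -38.5), (-15, -38.3), (0, -38.0), (15, -39.8), (30, -39.5), (45, -39.1)]
  min-y edge by x: [(-28, -55.9), (-15, -56.0), (0, -55.4), (15, -56.2), (28, -56.2)]
  max-y edge by x: [(-28, 55.8), (-15, 53.3), (0, 53.4), (15, 54.9), (28, 55.6)]
```

play_rows([
  [[-0.002, -0.001, 0, 0, 0, 0, 0.2], [0, 0, 0, 0, 0, 0, 0.2], [0, 0, 0, 0, 0, 0, 0.2]],
])

```text
time: 11.65
tool_pos: [0.5909, 0.1152, 0.0644]
tool_rot: [0.0, -0.02, 1.0, 0.0]
contact_force: [-0.1, -0.8, -2.2]
gripper_width: 0.3
grasp_force: 59.5
```

```bash
python3 - <<'E'
from h import *
s=shot("scene",7);p=manip.state()["tool_pos"];print(p)
y=.0405;ex=np.array([np.cos(y),np.sin(y),0]);ey=np.array([-np.sin(y),np.cos(y),0]);C=np.array([.5939,.1163,0])
P=edges(s,(40,80,25),(88,255,255),(225,150,285,195),C,p[2]+.0197,ex,ey)
print([round(float(P[(abs(P[:,1]-b/1000)<.005)][:,0].min())*1000,1) for b in(-45,-30,-15,0,15)],[round(float(P[(abs(P[:,0]-b/1000)<.004)][:,1].min())*1000,1) for b in(-28,-15,0)])
E
```

```text
[0.59084097 0.11521136 0.06431662]
[-36.4, -36.6, -37.4, -37.0, -37.3] [-58.5, -58.3, -58.2]
```

The board's edges now coincide with the nest's to within 0.5 mm in the scene camera. I'm lowering.

play_rows([
  [[0, 0, -0.006, 0, 0, 0, 0.2], [0, 0, -0.006, 0, 0, 0, 0.2], [0, 0, -0.004, 0, 0, 0, 0.2], [0, 0, 0, 0, 0, 0, 0.2], [0, 0, 0, 0, 0, 0, 0.2]],
])

```text
time: 12.2
tool_pos: [0.5906, 0.1152, 0.0479]
tool_rot: [-0.0, -0.02, 1.0, -0.0]
contact_force: [0.0, -0.3, -1.5]
gripper_width: 0.301
grasp_force: 59.5
```

play_rows([
  [[0, 0, -0.004, 0, 0, 0, 0.2], [0, 0, -0.003, 0, 0, 0, 0.2], [0, 0, 0, 0, 0, 0, 0.2]],
])

```text
time: 12.5
tool_pos: [0.5907, 0.1152, 0.0407]
tool_rot: [-0.0, -0.02, 1.0, 0.0]
contact_force: [0.2, 0.1, -2.4]
gripper_width: 0.301
grasp_force: 59.5
```

play_rows([
  [[0, 0, -0.002, 0, 0, 0, 0.2], [0, 0, -0.001, 0, 0, 0, 0.2], [0, 0, 0, 0, 0, 0, 0.2]],
])

```text
time: 12.8
tool_pos: [0.5908, 0.1152, 0.038]
tool_rot: [-0.0, -0.02, 1.0, -0.0]
contact_force: [0.4, 0.6, -1.0]
gripper_width: 0.302
grasp_force: 59.5
```

play_rows([
  [[0, 0, -0.001, 0, 0, 0, 0.2], [0, 0, -0.001, 0, 0, 0, 0.2], [0, 0, 0, 0, 0, 0, 0.2]],
])

```text
time: 13.1
tool_pos: [0.591, 0.1152, 0.0373]
tool_rot: [-0.0, -0.02, 1.0, -0.0]
contact_force: [-3.2, 0.1, 5.2]
gripper_width: 0.304
grasp_force: 60.2
```

Contact came exactly at the predicted seating height. Releasing and lifting.

play_rows([
  [[0, 0, 0, 0, 0, 0, 0.45], [0, 0, 0, 0, 0, 0, 0.45], [0, 0, 0, 0, 0, 0, 0.45], [0, 0, 0.02, 0, 0, 0, 0.45], [0, 0, 0.03, 0, 0, 0, 0.45], [0, 0, 0.04, 0, 0, 0, 0.45], [0, 0, 0.05, 0, 0, 0, 0.45], [-0.02, 0, 0.04, 0, 0, 0, 0.45], [-0.05, -0.0, 0, 0, 0, 0, 0.45], [-0.05, 0, 0, 0, 0, 0, 0.45]],
])

```text
time: 14.1
tool_pos: [0.471, 0.1152, 0.2184]
tool_rot: [0.002, -0.02, 1.0, 0.0]
contact_force: [-0.7, -0.4, 0.9]
gripper_width: 0.451
grasp_force: 0.0
```

```bash
python3 - <<'E'
from h import *
s=shot("scene",8);t=shot("top",8);st=manip.state();print(st["time"],st["tool_pos"])
y=.0405;ex=np.array([np.cos(y),np.sin(y),0]);ey=np.array([-np.sin(y),np.cos(y),0]);C=np.array([.5939,.1163,0])
for n,f,b in(("s",s,(225,155,285,205)),("t",t,(205,178,258,212))):
    P=edges(f,(40,80,25),(88,255,255),b,C,.057,ex,ey)
    print(n,[(b,round(float(P[(abs(P[:,1]-b/1000)<.005)][:,0].min())*1000,1)) for b in(-45,-30,-15,0,15,45)if (abs(P[:,1]-b/1000)<.005).any()],[(b,round(float(P[(abs(P[:,0]-b/1000)<.004)][:,1].min())*1000,1)) for b in(-28,-15,0,15,28)if (abs(P[:,0]-b/1000)<.004).any()])
# knob: dark blob in top & scene near frame's top-left
C0=np.array([.5925,.115,0])
for a in(1.9,1.95,2.0):
    r=np.array([-.097,.034]);co,si=np.cos(a),np.sin(a)
    # frame turns about hinge: -x goes up
    X=.052+r[0]*co+r[1]*si; Z=.066-r[0]*si+r[1]*co
    K=C0+X*ex+.058*ey+[0,0,Z];print(a,K.round(4),proj(t,K),proj(s,K))
E
```

```text
14.2 [0.46545124 0.11539156 0.2145489 ]
s [(-45, -37.0), (-30, -34.1), (-15, -36.5), (0, -36.8), (15, -36.5), (45, -33.5)] [(-28, -59.3), (-15, -58.8), (0, -59.2), (15, -58.7), (28, -55.1)]
t [(-45, -38.5), (-30, -37.7), (-15, -38.7), (0, -39.2), (15, 9.4), (45, 27.0)] [(-28, -57.4), (-15, -56.2), (0, -55.6), (15, -55.7), (28, -55.8)]
1.9 [0.7056 0.1776 0.1468] [204.00549109 141.73756454] [271.68994575 134.18054335]
1.95 [0.7095 0.1778 0.1435] [204.28049657 140.6461423 ] [272.72440683 134.59304753]
2.0 [0.7133 0.1779 0.1401] [204.56781629 139.65307531] [273.70958697 135.07397086]
```

Both cameras show the board's edges on the nest's edges, so it is seated. Next is the knob, near (0.707, 0.178, 0.145), which I'll approach from above.

play_rows([
  [[0.03, 0.008, 0, 0, 0, 0, 0.5], [0.045, 0.012, 0, 0, 0, 0, 0.5], [0.045, 0.012, 0, 0, 0, 0, 0.5], [0.045, 0.012, 0, 0, 0, 0, 0.5], [0.04, 0.011, 0, 0, 0, 0, 0.5], [0.02, 0.005, 0, 0, 0, 0, 0.5], [0.011, 0.003, 0, 0, 0, 0, 0.5], [0, 0, -0.02, 0, 0, 0, 0.5], [0, 0, -0.015, 0, 0, 0, 0.5], [0, 0, 0, 0, 0, 0, 0.5]],
])

```text
time: 15.2
tool_pos: [0.7049, 0.1778, 0.1765]
tool_rot: [-0.003, -0.02, 1.0, -0.0]
contact_force: [-0.3, -0.2, 0.2]
gripper_width: 0.502
grasp_force: 0.0
```

```bash
python3 - <<'E'
from h import *
s=shot("scene",9);p=manip.state()["tool_pos"];print(p,proj(s,p),proj(s,p+[0,0,.024]),proj(s,[.707,.178,.145]))
g=cv2.cvtColor(s["frame"],cv2.COLOR_BGR2GRAY)[95:150,250:305]
for i,r in enumerate(g):print(95+i,''.join(" .:-=+*#%@"[min(9,v//16)] for v in r))
E
```

```text
[0.70556944 0.17795224 0.17846732] [271.60627228 125.587199  ] [271.59116377 118.9384995 ] [272.00256859 134.44548041]
95 ==*#++*=-:.....................:..::=-:..-------::.....
96 +**++==---:::.....:........: :-....:--:.:----::........
97 *#++=-----++=....::......:.-.:=:....--:.---:...........
98 ==+*====+=##*:......:...:-....:.....--..::...........::
99 ---+**+*%*%+-......:-....:.........:-:............:::-=
100 ---++%##@==--:::....-....:.........::...........::-==++
101 -++##@+==-----=-......:....::......:.........::-==+++++
102 +##*==------====......=:...--.............:::-=++++++++
103 #*==----------=:......==...::...........::-==++++++++++
104 ==-----------==:......==:.............::-=+++++++++++++
105 -------------==:......:..............:==+++++++++++++++
106 --------------=:..... ............:..-+++++++++++++++++
107 ----=----:--===:..... ..............:++++++++++++++++++
108 ----=--:-======:..... .......:.....--++++++++++++++++++
109 -------====-::=:........:-:.....---++++++++++++++++++++
110 ----====-::...=:......:--+-....:+++++++++++++++++++++++
111 :=====::......::....:-
[... 1613 characters left out ...]
*#%%%%@%%=:-:=*****++---+%%*=:..:+##%###
139 ========*####*==+%%%%%@@#=::********=---==:..:=+#%%%%##
140 ========*####+==-=#%%%%@@%+-*********+=--..-=+#%#####**
141 =======+#####+===-=*%%%%@@%+==****###%+*=-=*##%#####+:-
142 =======+%####=======*#%%%@@@+-+***####*%*+##########*::
143 =======*%###*=======-+#%%%@@@*==***###*%+#####****##*--
144 ======+#####+========-+#%%%%@@#==+**##=:-#####*#####++=
145 ======+%##%%*+==========#%%%%@@@#**###+.-########*+*===
146 ======+%###%%*+==========*%%%@@@@#**###==#######*+=+++=
147 ======*%####%%#+==========*#%@@@@@@**#########***=:====
148 =====+#%#@@##%%#==========-+#@@@@@@@**#+######*=+*=:-==
149 =====+%%%@@%%#%#============+%@@@@@@@*++##*****=+**=::-
```

The knob is at (272,134), matching the prediction, and the fingers hang straight above it. I'm descending and pinching.

play_rows([
  [[0.001, 0, -0.02, 0, 0, 0, 0.5], [0, 0, -0.02, 0, 0, 0, 0.5], [0, 0, -0.015, 0, 0, 0, 0.5], [0, 0, -0.014, 0, 0, 0, 0.5], [0, 0, 0, 0, 0, 0, 0.5], [0, 0, 0, 0, 0, 0, 0.5]],
])

```text
time: 15.85
tool_pos: [0.7079, 0.1782, 0.1125]
tool_rot: [0.0, -0.02, 1.0, 0.0]
contact_force: [-0.3, -0.2, 0.2]
gripper_width: 0.502
grasp_force: 0.0
```

play_rows([
  [[0, 0, 0, 0, 0, 0, 0.3], [0, 0, 0, 0, 0, 0, 0.15], [0, 0, 0, 0, 0, 0, 0.15], [0, 0, 0, 0, 0, 0, 0.15]],
])

```text
time: 16.25
tool_pos: [0.709, 0.179, 0.1142]
tool_rot: [0.002, -0.02, 1.0, 0.001]
contact_force: [0.8, 2.8, 4.4]
gripper_width: 0.196
grasp_force: 56.2
```

It closed to 0.196, which is too narrow for a 24 mm ball, so it's holding above the middle. I'm reopening, lowering and pinching again.

play_rows([
  [[0, 0, 0, 0, 0, 0, 0.5], [0, 0, 0, 0, 0, 0, 0.5], [0, 0, -0.007, 0, 0, 0, 0.5], [0, 0, -0.007, 0, 0, 0, 0.5], [0, 0, 0, 0, 0, 0, 0.5], [0, 0, 0, 0, 0, 0, 0.15], [0, 0, 0, 0, 0, 0, 0.15], [0, 0, 0, 0, 0, 0, 0.15], [0, 0, 0, 0, 0, 0, 0.15]],
])

```text
time: 17.15
tool_pos: [0.7075, 0.179, 0.0979]
tool_rot: [-0.0, -0.021, 1.0, 0.001]
contact_force: [-1.0, 3.5, -0.8]
gripper_width: 0.244
grasp_force: 58.7
```

That's a full-diameter pinch. I'll work out the arc round the hinge.

```bash
python3 -c "
import numpy as np
a=np.linspace(1.94,.06,21);X=-.097*np.cos(a)+.034*np.sin(a);Z=.097*np.sin(a)+.034*np.cos(a)
for i in range(20):
  d=X[i+1]-X[i];print(i,round(a[i+1],2),round(d*np.cos(.04),4),round(d*np.sin(.04),4),round(Z[i+1]-Z[i],4), 'tcp', round(.7075+(X[i+1]-X[0])*np.cos(.04),4),round(.179+(X[i+1]-X[0])*.04,4),round(.098+Z[i+1]-Z[0],4))"
```

```text
0 1.85 -0.0076 -0.0003 0.0059 tcp 0.6999 0.1787 0.1039
1 1.75 -0.0081 -0.0003 0.0052 tcp 0.6917 0.1784 0.1091
2 1.66 -0.0086 -0.0003 0.0044 tcp 0.6831 0.178 0.1135
3 1.56 -0.009 -0.0004 0.0036 tcp 0.6742 0.1777 0.117
4 1.47 -0.0093 -0.0004 0.0027 tcp 0.6649 0.1773 0.1197
5 1.38 -0.0095 -0.0004 0.0018 tcp 0.6554 0.1769 0.1216
6 1.28 -0.0096 -0.0004 0.0009 tcp 0.6458 0.1765 0.1225
7 1.19 -0.0097 -0.0004 0.0 tcp 0.6362 0.1761 0.1225
8 1.09 -0.0096 -0.0004 -0.0009 tcp 0.6265 0.1758 0.1216
9 1.0 -0.0095 -0.0004 -0.0018 tcp 0.6171 0.1754 0.1198
10 0.91 -0.0093 -0.0004 -0.0027 tcp 0.6078 0.175 0.1171
11 0.81 -0.009 -0.0004 -0.0035 tcp 0.5988 0.1746 0.1136
12 0.72 -0.0086 -0.0003 -0.0044 tcp 0.5902 0.1743 0.1092
13 0.62 -0.0082 -0.0003 -0.0052 tcp 0.582 0.174 0.1041
14 0.53 -0.0076 -0.0003 -0.0059 tcp 0.5744 0.1737 0.0982
15 0.44 -0.0071 -0.0003 -0.0066 tcp 0.5673 0.1734 0.0916
16 0.34 -0.0064 -0.0003 -0.0072 tcp 0.5609 0.1731 0.0844
17 0.25 -0.0057 -0.0002 -0.0078 tcp 0.5552 0.1729 0.0766
18 0.15 -0.0049 -0.0002 -0.0083 tcp 0.5503 0.1727 0.0683
19 0.06 -0.0041 -0.0002 -0.0087 tcp 0.5461 0.1725 0.0596
```

play_rows([
  [[-0.0076, -0.0003, 0.0059, 0, 0, 0, 0.15], [-0.0081, -0.0003, 0.0052, 0, 0, 0, 0.15], [-0.0086, -0.0003, 0.0044, 0, 0, 0, 0.15], [-0.009, -0.0004, 0.0036, 0, 0, 0, 0.15], [-0.0093, -0.0004, 0.0027, 0, 0, 0, 0.15], [-0.0095, -0.0004, 0.0018, 0, 0, 0, 0.15], [0, 0, 0, 0, 0, 0, 0.15]],
])

```text
time: 17.85
tool_pos: [0.6541, 0.1766, 0.1187]
tool_rot: [-0.0, -0.021, 1.0, 0.0]
contact_force: [4.9, 5.2, -16.0]
gripper_width: 0.196
grasp_force: 152.7
```

The force and narrowed width say the pinch is slipping. I'll measure the frame's actual angle from its free right corner.

```bash
python3 - <<'E'
from h import *
s=shot("scene",10);s0=ld("scene0.npz")
y=.0405;ex=np.array([np.cos(y),np.sin(y),0]);ey=np.array([-np.sin(y),np.cos(y),0]);C=np.array([.592,.115,0])
def pt(rx,rz,yy,a):return C+(.052+rx*np.cos(a)+rz*np.sin(a))*ex+yy*ey+[0,0,.066-rx*np.sin(a)+rz*np.cos(a)]
for a in(1.94,1.6,1.5,1.4,1.3,1.2,1.1):print(a,"corner",proj(s,pt(-.104,.010,-.078,a)).round(1),proj(s,pt(-.104,.002,-.078,a)).round(1),"knob",proj(s,pt(-.097,.034,.058,a)).round(1))
print(proj(s,manip.state()["tool_pos"]+[0,0,.045]))
g=cv2.cvtColor(s["frame"],cv2.COLOR_BGR2GRAY)[128:170,255:305]
for i,r in enumerate(g):print(128+i,''.join(" .:-=+*#%@"[min(9,v//22)] for v in r))
E
```

```text
1.94 corner [294.9 155.3] [292.9 155.4] knob [272.4 134.6]
1.6 corner [285.7 156.9] [283.4 157.9] knob [264.5 133.3]
1.5 corner [282.7 158. ] [280.5 159.2] knob [261.8 133.6]
1.4 corner [279.8 159.5] [277.6 160.9] knob [259.1 134.1]
1.3 corner [276.9 161.2] [274.7 162.9] knob [256.3 135. ]
1.2 corner [274.  163.2] [271.8 165.1] knob [253.5 136.2]
1.1 corner [271.1 165.5] [269.1 167.5] knob [250.7 137.7]
[258.00923918 135.30977851]
128   .............:---==+***###=::-+****+=-..:===----
129  .............:--==++==++*##+-::-+**+-:..:-+++--:-
130  ..:........::===++++-.-+=+=+=--:---:..:-=+**+=-=-
131  .:--..... :==+===+++-::-=++==+=-::.  :=++++++==*=
132   :==..... :+**---=+++-::-==+++==.....:++++++++**+
133   .==. ... :**=---=++++-:::-=+*-:.    .=++++++++-=
134 : .==..... :===+=-::++++=-::-=+....   .=++++++-:.:
135 =:.==......---=++=-::==++=-::-=. .  ..-=++++-:..:-
136 *+-==.....:-===+++==:--=+===:::.  .:-=+++=-:...-=+
137 +*++=. ...--===+++++:-:-++=+=-::..:=**+=-:..:-=+++
138 ++**+:...:----==++=-.:.:++==++-:::-**=-....-++++++
139 =+***+--:------=+=:::::-+++++++-:::--....-=+++++++
140 =
[... 944 characters left out ...]
----------==+#@@@%=-----::......:-=++-++
158 =+*+=----------------==+*@@@+------:::......-===++
159 +++*+=----------------===*@#=-------:::......:-+++
160 *++***=----------------===++=---------::......:-=-
161 *+==+**+----------------++++=----------::.......-=
162 +-=++*##+=------------:-++++=------------:.......:
163 +-**++*##+----------=*=-=+++=-------------::......
164 +=+**++*##+=------:-*@%+=+++=-:------------::.....
165 +++**+=++##*=----::-##@%+=+++---------------::....
166 +++++====+##*+-::-=+**#@+=+++-----------------::..
167 ++*++-:-==+###+--+%%#*+#+=+++------------------::.
168 *++=*+-:-==+###+=%@@*++++++++-------------------::
169 +=:-**+-:--=+*##*#%#=-=++++++---------------------
```

The frame's right corner at (282,158.5) gives a lid angle of about 1.46, while the tool has run 7–9 mm ahead. I'm reopening, re-centring a little lower and pinching again.

play_rows([
  [[0, 0, 0, 0, 0, 0, 0.5], [0, 0, 0, 0, 0, 0, 0.5], [0.009, 0, -0.005, 0, 0, 0, 0.5], [0, 0, 0, 0, 0, 0, 0.5], [0, 0, 0, 0, 0, 0, 0.5], [0, 0, 0, 0, 0, 0, 0.15], [0, 0, 0, 0, 0, 0, 0.15], [0, 0, 0, 0, 0, 0, 0.15], [0, 0, 0, 0, 0, 0, 0.15]],
])

```text
time: 18.8
tool_pos: [0.6649, 0.1772, 0.1175]
tool_rot: [0.0, -0.021, 1.0, 0.001]
contact_force: [-0.3, 3.9, 2.0]
gripper_width: 0.237
grasp_force: 58.6
```

play_rows([
  [[0, 0, 0, 0, 0, 0, 0.5], [0, 0.001, 0, 0, 0, 0, 0.5], [0, 0, -0.006, 0, 0, 0, 0.5], [0, 0, 0, 0, 0, 0, 0.5], [0, 0, 0, 0, 0, 0, 0.15], [0, 0, 0, 0, 0, 0, 0.15], [0, 0, 0, 0, 0, 0, 0.15], [0, 0, 0, 0, 0, 0, 0.15]],
])

```text
time: 19.6
tool_pos: [0.6647, 0.1773, 0.1107]
tool_rot: [-0.0, -0.02, 1.0, 0.0]
contact_force: [0.1, 1.3, 1.6]
gripper_width: 0.245
grasp_force: 58.5
```

play_rows([
  [[-0.0095, -0.0004, 0.0018, 0, 0, 0, 0.15], [-0.0096, -0.0004, 0.0009, 0, 0, 0, 0.15], [-0.0097, -0.0004, 0, 0, 0, 0, 0.15], [0, 0, 0, 0, 0, 0, 0.15]],
])

```text
time: 20.0
tool_pos: [0.6349, 0.1761, 0.1135]
tool_rot: [-0.001, -0.02, 1.0, 0.0]
contact_force: [-1.2, 0.8, 2.8]
gripper_width: 0.244
grasp_force: 58.9
```

The pinch holds at 0.244. Continuing round.

play_rows([
  [[-0.0096, -0.0004, -0.0009, 0, 0, 0, 0.15], [-0.0095, -0.0004, -0.0018, 0, 0, 0, 0.15], [-0.0093, -0.0004, -0.0027, 0, 0, 0, 0.15], [-0.009, -0.0004, -0.0035, 0, 0, 0, 0.15], [-0.0086, -0.0003, -0.0044, 0, 0, 0, 0.15], [0, 0, 0, 0, 0, 0, 0.15]],
])

```text
time: 20.6
tool_pos: [0.5888, 0.1742, 0.1015]
tool_rot: [-0.001, -0.02, 1.0, 0.0]
contact_force: [0.4, 0.9, 2.8]
gripper_width: 0.233
grasp_force: 85.6
```

The tips are now getting close to the frame face. I'll release, shut the fingers above the ball, and push it down along the arc.

play_rows([
  [[0, 0, 0, 0, 0, 0, 0.5], [0, 0, 0, 0, 0, 0, 0.5], [0, 0, 0.02, 0, 0, 0, 0.5], [0, 0, 0.03, 0, 0, 0, 0.5], [0, 0, 0.01, 0, 0, 0, 0.2], [0, 0, 0, 0, 0, 0, 0], [0, 0, 0, 0, 0, 0, 0], [0, 0, 0, 0, 0, 0, 0], [0, 0, -0.01, 0, 0, 0, 0], [0, 0, 0, 0, 0, 0, 0]],
])

```text
time: 21.6
tool_pos: [0.5882, 0.1737, 0.1469]
tool_rot: [-0.002, -0.02, 1.0, -0.0]
contact_force: [-0.4, -0.1, -0.7]
gripper_width: 0.0
grasp_force: 0.0
```

play_rows([
  [[-0.005, 0, -0.006, 0, 0, 0, 0], [-0.004, 0, -0.006, 0, 0, 0, 0], [-0.004, 0, -0.006, 0, 0, 0, 0], [0, 0, 0, 0, 0, 0, 0]],
])

```text
time: 22.0
tool_pos: [0.5755, 0.1739, 0.1306]
tool_rot: [-0.001, -0.02, 1.0, -0.0]
contact_force: [-0.5, 0.9, -1.5]
gripper_width: -0.003
grasp_force: 0.0
```

play_rows([
  [[-0.004, 0, -0.004, 0, 0, 0, 0], [-0.003, 0, -0.004, 0, 0, 0, 0], [0, 0, 0, 0, 0, 0, 0]],
])

```text
time: 22.3
tool_pos: [0.5692, 0.174, 0.1235]
tool_rot: [-0.001, -0.02, 1.0, -0.0]
contact_force: [-0.0, -0.0, -0.8]
gripper_width: 0.004
grasp_force: 0.0
```

```bash
python3 - <<'E'
from h import *
s=shot("scene",11)
y=.0405;ex=np.array([np.cos(y),np.sin(y),0]);ey=np.array([-np.sin(y),np.cos(y),0]);C=np.array([.592,.115,0])
def pt(rx,rz,yy,a):return C+(.052+rx*np.cos(a)+rz*np.sin(a))*ex+yy*ey+[0,0,.066-rx*np.sin(a)+rz*np.cos(a)]
for a in(1.1,.9,.8,.7,.6,.5,.4):print(a,"corner",proj(s,pt(-.104,.010,-.078,a)).round(1),proj(s,pt(-.104,.002,-.078,a)).round(1),"knob",proj(s,pt(-.097,.034,.058,a)).round(1))
p=manip.state();print(p["tool_pos"],p["contact_force"],proj(s,p["tool_pos"]+[0,0,.026]))
g=cv2.cvtColor(s["frame"],cv2.COLOR_BGR2GRAY)[120:192,218:288]
for i,r in enumerate(g):print(120+i,''.join(" .:-=+*#%@"[min(9,v//22)] for v in r))
E
```

```text
1.1 corner [271.1 165.5] [269.1 167.5] knob [250.7 137.7]
0.9 corner [265.8 170.7] [264.  172.9] knob [245.2 141.4]
0.8 corner [263.4 173.5] [261.8 175.8] knob [242.6 143.6]
0.7 corner [261.2 176.5] [259.7 178.8] knob [240.1 146. ]
0.6 corner [259.2 179.5] [257.9 181.9] knob [237.8 148.6]
0.5 corner [257.4 182.6] [256.3 185. ] knob [235.7 151.3]
0.4 corner [255.9 185.7] [255.1 188.1] knob [233.8 154.1]
[0.5695859  0.17397277 0.12385964] [-0.55559697  0.70888358 -0.77736593] [234.31804356 149.37711715]
120 :::...................::....:::--===============================--==--
121 ::::..................::..::--==================================--==:.
122 ::::..................:::.-=====================================-=**: 
123 ::-:..................:-:.==================================--==-+**: 
124 :--:..................:-::===============================-=-:--+=+++-.
125 -.... ................::::-============================--:---==+-++++-
126 ......................:::::=========================-=-:---==+++:-=+++
127 ......................:::::----===================--:-----+****+
[... 4106 characters left out ...]
::-##*#+==+*%*==+*%%*----
183 --:=+-:.::::.-*=-=+#*=::..            .:::-:::::----====***==+++**----
184 -::++:..:::.:++-=*###*+-:...        .::::-::::::    :---***+==--==----
185 ::=*=. :::..-*=::+*###*+-:.:.     ..::-:::::::::.   :++*#**+++=-:-----
186 .:++- .++:.:=*-..:=**###*-:::.  ....--=-::::::--.  .-*%%@#*++++=-:----
187 .:++. .+#=:-++:...:=**###+-:....:..:**#+::::---:....-=+*@@#+=++++-----
188 .-*-   :====*=:....:=***##*-:.::-:.-%%#+..:=*+-....:--=*@@@*+++*%+----
189 .++:   .====+==:....:=+**##*-:::::..+#=: :-*%*=:.::--==*@@@#++***%+---
190 :*=.  .:===++==-.....:=+**##+--+:::..:. .:=*%%+-:-=*=--=###*=-+***=---
191 =+-..-=====+===-......:=+**##+*%+-::    .::===:-=**#*---+***++**=-::--
```

The knob is at (243,145), lid about 0.77, and the fingers at (236,150) went down on its near side. I'll go round behind the ball (+x side) and push it along the arc from there.

play_rows([
  [[0, 0, 0.03, 0, 0, 0, 0], [0, 0, 0.02, 0, 0, 0, 0], [0.03, 0, 0, 0, 0, 0, 0], [0.03, 0, 0, 0, 0, 0, 0], [0, 0, -0.02, 0, 0, 0, 0], [0, 0, -0.02, 0, 0, 0, 0], [0, 0, 0, 0, 0, 0, 0], [0, 0, 0, 0, 0, 0, 0]],
])

```text
time: 23.15
tool_pos: [0.6298, 0.174, 0.1342]
tool_rot: [-0.0, -0.02, 1.0, -0.0]
contact_force: [0.9, 0.1, -0.3]
gripper_width: -0.0
grasp_force: 0.0
```

play_rows([
  [[-0.009, 0, 0, 0, 0, 0, 0], [-0.009, 0, -0.003, 0, 0, 0, 0], [-0.008, 0, -0.004, 0, 0, 0, 0], [0, 0, 0, 0, 0, 0, 0]],
])

```text
time: 23.55
tool_pos: [0.6028, 0.1742, 0.1278]
tool_rot: [0.0, -0.021, 1.0, 0.0]
contact_force: [-0.3, 1.4, 1.0]
gripper_width: -0.005
grasp_force: 0.5
```

play_rows([
  [[-0.007, 0, -0.004, 0, 0, 0, 0], [-0.007, 0, -0.004, 0, 0, 0, 0], [-0.007, 0, -0.005, 0, 0, 0, 0], [0, 0, 0, 0, 0, 0, 0]],
])

```text
time: 23.95
tool_pos: [0.5811, 0.1739, 0.1127]
tool_rot: [-0.001, -0.02, 1.0, -0.0]
contact_force: [-0.1, -0.3, 0.3]
gripper_width: -0.001
grasp_force: 0.4
```

```bash
cat >> h.py <<'E'
yw=.0405;EX=np.array([np.cos(yw),np.sin(yw),0]);EY=np.array([-np.sin(yw),np.cos(yw),0]);C0=np.array([.592,.115,0])
def pt(rx,rz,yy,a):return C0+(.052+rx*np.cos(a)+rz*np.sin(a))*EX+yy*EY+[0,0,.066-rx*np.sin(a)+rz*np.cos(a)]
def asc(f,x0,y0,w,h,q=22):
    g=cv2.cvtColor(f["frame"],cv2.COLOR_BGR2GRAY)[y0:y0+h,x0:x0+w]
    for i,r in enumerate(g):print(y0+i,''.join(" .:-=+*#%@"[min(9,v//q)] for v in r))
E
python3 - <<'E'
from h import *
s=shot("scene",12);p=manip.state();print(p["tool_pos"],p["contact_force"],proj(s,p["tool_pos"]+[0,0,.026]))
asc(s,222,135,40,50)
E
```

```text
[0.58176444 0.17403612 0.11291082] [-0.04948516 -0.21649548  0.06549311] [238.01303536 150.86637932]
135 ==========:..................-----------
136 ===========.................------------
137 ===========::..............-------------
138 =============:............--------------
139 ============-..........:::--------------
140 ============-:-:.....::-----------------
141 ===========--:=-.....-------------------
142 ========-==--:==.....-------------------
143 =======-:----:==.....-------------------
144 ===-==-------:==.....:------------------
145 ==-:---------:==.....:------------------
146 -------------:==.....:------------------
147 -------------:==: ..:-------------------
148 -------------:-=-.:---------------------
149 -----------.  :==:----------------------
150 ----------:    .::----------------------
151 ----------.      .----------------------
152 ----------       .----------------------
153 ----------.      .----------------------
154 ----------:      :----------------------
155 -----------.   .:-----------------------
156 ------===--. .--======********+---------
157 -----
[... 550 characters left out ...]
--+++=-:::::+###-=+=:-+**
170 --------------===++++=:....-===-::. .=**
171 ----+=-------=+*#++=++=-------:.     .=*
172 ---+%*=---=+=++++=--=+**##*=:.        :=
173 --==+#*==+*#====---:--+#@@@#+.         .
174 --=-:=#**###=----:::::=*%@@@%+.         
175 ---:::+#***+-:-::::....=*%@@@%+.        
176 -::::.:=+++=:.::::.... .=#%@@@%+:      .
177 --:::.:===+==-::.....   .-*%@@@%#-     -
178 -=:::::++==*++-:.....     -*%@@@@#-    -
179 =*-.:::=*++#*=:.. ...      -#%@@@@#-   -
180 =*-.::.:+*+*+=-:.  ..       -#%@@@@*--++
181 ++:.:::.:+++==--:....        -#%@@@%**@@
182 *=:.:::..-*+---+=:...         :+%%@#*%@@
183 +-:..::..-*=-=+**=:...         :+#%@%@@@
184 +:...::::++-=*****+-....        :+#%##%#
```

The knob is now at (235.5,152), lid about 0.48, so pushing works. Continuing along the arc.

play_rows([
  [[-0.006, 0, -0.006, 0, 0, 0, 0], [-0.006, 0, -0.007, 0, 0, 0, 0], [-0.005, 0, -0.008, 0, 0, 0, 0], [-0.004, 0, -0.008, 0, 0, 0, 0], [0, 0, 0, 0, 0, 0, 0]],
])

```text
time: 24.5
tool_pos: [0.5599, 0.1739, 0.0826]
tool_rot: [-0.002, -0.02, 1.0, -0.0]
contact_force: [-0.4, -0.2, 0.1]
gripper_width: -0.002
grasp_force: 0.0
```

```bash
python3 - <<'E'
from h import *
s=shot("scene",13);p=manip.state();print(p["tool_pos"],p["contact_force"],proj(s,p["tool_pos"]+[0,0,.026]))
for a in(.06,.15,.25,.35,.45):print(a,proj(s,pt(-.097,.034,.058,a)).round(1))
asc(s,218,138,36,35)
E
```

```text
[0.56068798 0.17397123 0.08344689] [-0.18744381  0.38740577  0.09383813] [232.52876361 161.09351463]
0.06 [229.1 164.2]
0.15 [230.1 161.5]
0.25 [231.4 158.5]
0.35 [232.9 155.6]
0.45 [234.7 152.7]
138 ====................:::-=-----------
139 ====:...............::::------------
140 =====. .............:::::--:--------
141 =====. .............::::::..:-------
142 =====:.............::::--::..-------
143 ======::..........:-::.:-::..:------
144 =======-...........:....:::..-------
145 =======::...............::..:-------
146 ==--=----..................:--------
147 =-:------.................:---------
148 ---------:::.............:----------
149 ----------=-............:-----------
150 -----------::........::-------------
151 -----------:--.....::---------------
152 -----------:==:....:----------------
153 -----------:-=:....:----------------
154 -------------=:....:----------------
155 ------------:=:....:----------------
156 -----------=:=-....:--------------=-
157 -----------=:=:....:-----------=+**+
158 -------------=-..:-----------+*#%%+#
159 -----------::==:-==-------+##%@@@@##
160 ----------:  :=--------+**%@@@@@@%@@
161 ---------.    ..----=+*%@@@@@@@@#**@
162 --------:   .   :-=*#%@@@@@@@@%+===*
163 --------:       :=+%@@@@@@@%*+=--==+
164 ---------      .=******@@@*+=--==+*#
165 ---------.     :+***+++*@**=-=+#+=++
166 -------==-.  .-=****++=+*-:=*#**++++
167 -------+*+-  :***+++====+==*#*+**#*+
168 -------=*+=  :++++=----+*+*%*+*%###=
169 -------=++-   -=-----==*#+++=-+####-
170 --------==-:::==---==****++=---+*==:
171 --------+==++***+==**++++++=:::-=-:.
172 -------=#*=+#####*+++=---++=:::::.
```

Knob at (229.5,163), lid about 0.1. I'll press down from above to seat the frame fully.

play_rows([
  [[0, 0, 0.025, 0, 0, 0, 0], [-0.015, 0, 0, 0, 0, 0, 0], [0, 0, -0.008, 0, 0, 0, 0], [0, 0, -0.006, 0, 0, 0, 0], [0, 0, -0.003, 0, 0, 0, 0], [0, 0, 0, 0, 0, 0, 0]],
])

```text
time: 25.15
tool_pos: [0.5462, 0.1738, 0.0914]
tool_rot: [-0.001, -0.02, 1.0, -0.0]
contact_force: [0.4, -0.0, -0.3]
gripper_width: 0.0
grasp_force: 0.0
```

play_rows([
  [[0, 0, -0.003, 0, 0, 0, 0], [0, 0, -0.002, 0, 0, 0, 0], [0, 0, 0, 0, 0, 0, 0]],
])

```text
time: 25.45
tool_pos: [0.5468, 0.1739, 0.0878]
tool_rot: [-0.0, -0.02, 1.0, -0.0]
contact_force: [0.1, -0.4, 0.4]
gripper_width: 0.002
grasp_force: 0.0
```

play_rows([
  [[0, 0, -0.003, 0, 0, 0, 0], [0, 0, -0.002, 0, 0, 0, 0], [0, 0, 0, 0, 0, 0, 0]],
])

```text
time: 25.75
tool_pos: [0.5467, 0.1739, 0.0828]
tool_rot: [-0.0, -0.02, 1.0, -0.0]
contact_force: [0.4, 0.2, -0.1]
gripper_width: 0.001
grasp_force: 0.0
```

play_rows([
  [[0, 0, -0.002, 0, 0, 0, 0], [0, 0, -0.002, 0, 0, 0, 0], [0, 0, 0, 0, 0, 0, 0]],
])

```text
time: 26.05
tool_pos: [0.5469, 0.174, 0.0795]
tool_rot: [-0.0, -0.02, 1.0, -0.0]
contact_force: [-0.8, 0.2, 2.3]
gripper_width: 0.003
grasp_force: 1.0
```

```bash
python3 - <<'E'
from h import *
s=shot("scene",14);p=manip.state();print(p["tool_pos"],p["contact_force"],proj(s,p["tool_pos"]+[0,0,.026]))
asc(s,216,150,40,40)
E
```

```text
[0.54691266 0.17402869 0.07946764] [-1.51447234 -0.22643237  2.22987611] [228.65519364 163.75397645]
150 -------:::.............:----------------
151 ---------=. ....... ..:-----------------
152 ----------..........::------------------
153 ---------:::......::--------------------
154 -----------=:....:----------------------
155 -----------=:....:----------------------
156 ---------=:=:....:------------------+---
157 ---------=:=-.....----------------+*#*=-
158 ----------:=-.....-------------+###%*%#+
159 ----------:=-.....-----------+*%@@@%#@@@
160 ----------:==....:--------+##%@@@@@%@@@@
161 -----------==:.:.-------+*%@@@@@@@%%#@@@
162 -----------:=-:  :---+##%@@@@@@@%*+++#@@
163 ----------. ...  .-+*%@@@@@@@@%++=-==*#@
164 ----------.      :*%@@@@@@%@#+=--==+*#+*
165 ----------:      -%@@@@@@@@@#=-=+#+=++=+
166 -----------.    .-****%##@@*=-+***++++++
167 ---------==-.  .=+**+++=+#@+-=#*=**#*+++
168 ---------+*=:  :***++=---+##+*%+*%##*=+*
169 ---------=*+-  .++==---==***#++=+####-=+
170 ---------=+*:  .-=--===***++++:--+#==-::
171 ----------=+-::-====***++++++=:::-=-:.  
172 ----------===++***+++++=-++++=:::::.    
173 --------::-=*++***++==---===+=:::.      
174 -------::::=#+++***++--:::::--:.        
175 -------:::::-==++***+=-:..:::.          
176 -------::::::==++*#**+=-:.:.            
177 -------::::.:==+#***#*===::             
178 -------=:::.:+++##*+****+--.            
179 ------=*-.:::=+=+#*+++***==:.           
180 ------=*-.::.:++=*+=++++++=:.           
181 ------++:.:::.-*++==*+++--:..:          
182 ---::-*=:.::::.-*+==*=+=-:::=*-         
183 -::::=+-:.:::..-*===++*++=+#%@#:        
184 :::::++:..:::.:++-+*****+*#@@@@#:     ..
185 ::::=*=. ::::.-*=:-+*****+*@@@@@#:  ..:-
186 ::.:++- .--:::=*-..-+*****+#@@@@@#=.:-+*
187 :..:++. .==-:-++:...-+****++*@@@@@%=:=%@
188 .  -*-   :====*=:....-+****++*@@@@@%==%@
189   .++-   .===++=+:....:=****++*@@@@@%==#
```

Contact at last (2.3 N). I'm pressing on gently until the frame rests on the board.

play_rows([
  [[0, 0, -0.002, 0, 0, 0, 0], [0, 0, -0.002, 0, 0, 0, 0], [0, 0, 0, 0, 0, 0, 0]],
])

```text
time: 26.4
tool_pos: [0.5463, 0.1741, 0.0777]
tool_rot: [-0.001, -0.02, 1.0, -0.0]
contact_force: [-11.2, -1.9, 14.8]
gripper_width: -0.003
grasp_force: 7.6
```

play_rows([
  [[0, 0, -0.002, 0, 0, 0, 0], [0, 0, -0.001, 0, 0, 0, 0], [0, 0, 0, 0, 0, 0, 0]],
])

```text
time: 26.7
tool_pos: [0.5458, 0.1741, 0.0765]
tool_rot: [-0.002, -0.021, 1.0, -0.0]
contact_force: [-16.3, -3.9, 24.8]
gripper_width: -0.001
grasp_force: 12.3
```

The frame is resting hard on the board (25 N). I'm backing off upward and measuring the loop.

play_rows([
  [[0, 0, 0.02, 0, 0, 0, 0], [0, 0, 0.04, 0, 0, 0, 0], [-0.02, 0, 0.04, 0, 0, 0, 0.2], [-0.04, -0.02, 0.02, 0, 0, 0, 0.35], [-0.04, -0.02, 0, 0, 0, 0, 0.35], [-0.02, -0.02, 0, 0, 0, 0, 0.35], [0, -0.004, 0, 0, 0, 0, 0.35], [0, 0, 0, 0, 0, 0, 0.35]],
])

```text
time: 27.5
tool_pos: [0.4272, 0.1096, 0.1922]
tool_rot: [0.001, -0.02, 1.0, 0.0]
contact_force: [-0.0, -0.2, 0.7]
gripper_width: 0.351
grasp_force: 0.0
```

```bash
python3 - <<'E'
from h import *
t0=ld("top0.npz");s=shot("scene",15);p=manip.state();print(p["time"],p["tool_pos"],p["contact_force"])
asc(t0,214,214,34,30);asc(s,206,160,50,50)
def fx(x,yy,z):return C0+x*EX+yy*EY+[0,0,z]
for th in(15,21,27):
    b=[fx(-.113+.074*np.sin(np.radians(th)),yy,.049+.074*np.cos(np.radians(th))) for yy in(-.02,.02)]
    print(th,b[0].round(3),[proj(t0,v).round(1).tolist() for v in b],[proj(s,v).round(1).tolist() for v in b])
print("pivot",[proj(s,fx(-.113,v,.049)).round(1).tolist() for v in(-.02,.02)],"seat?",proj(s,fx(-.053,0,.08)),"knob .06",proj(s,pt(-.097,.034,.058,.06)))
E
```

```text
27.55 [0.42743097 0.10997858 0.19222452] [ 0.58233092 -0.45687905  0.53739146]
214 :..::::::.....:::::::::::.::.:::::
215 .................. . .............
216 ....................:....... . ...
217 .................:::::...........:
218 ::::::::::::::::::::::::::::::::::
219 :::::.:::::::::--------:::::::::::
220 :::::=%%%%%%%%%%%@@@@@@*-.....:.::
221 ::::.=@@@@@@@@@@@@@@@@@*+=*=::::::
222 ::::::*#******###@@@#+*++=*=::::::
223 ::::::+*-..:-====##%#+++=+%=.:::::
224 :::::.+*=::-==-:.::#%%*++%@*.:::::
225 ::::::=*+:.--===-..*@@#*+@@*::::::
226 :::::::++-.-====-..-%@*++#%+...:::
227 :::::::+*-:--==-:..=%@+++=*-  .:::
228 :::::::+*=::---:::-+#*+++=@+  .:::
229 :::::::=*=::=*+---+**-%#+=@* .::::
230 ::::::::++-:=#++==***=@%+=@* .::::
231 ::::::::+*-:=*+*+=****@#+=@# .::::
232 ::::::::+*=:=*++#@#***@#++@+ .::::
233 ::::::::=*=:=*+=@@%***@#++%+ .::::
234 :::::::::++-=*=-*%*===@#++#= .::::
235 :::::::::++-=*=....:. @*+*=. .::::
236 ::::::::.##+*#= ..::..@**#*- .::::
237 :::::::::%@#*#- .:::::@**%#- :::::
238 :::::::::*#+=*- ::::::*==*+:.:::::
239 :::::::::---:=: ::::::--.... :::::
240 :::
[... 2575 characters left out ...]
......         .=%+++=====+%%*=-.     .......:=#
205  ..... .  .       .-=+++==+++%%#-.   .   .......:-
206     ..  .           -++==+**=+-:.   . .   ........
207 .  ...... ....      .=+-=*%%-.      .      .......
208 :.   .... .    ..    .-==#=:     .   .  .  .......
209 ::.  .    .   . .     :=::        .   .. .  ......
15 [0.499 0.091 0.12 ] [[236.5, 225.9], [220.4, 226.2]] [[228.6, 181.1], [221.1, 173.7]]
21 [0.506 0.092 0.118] [[236.6, 223.1], [220.6, 223.4]] [[230.8, 180.7], [223.3, 173.3]]
27 [0.513 0.092 0.115] [[236.7, 220.5], [220.8, 220.7]] [[233.0, 180.5], [225.4, 173.2]]
pivot [[224.7, 202.0], [217.4, 194.5]] seat? [237.42200964 182.28057915] knob .06 [229.12161753 164.17511892]
```

The frame is at about 0.06, judged by the knob at (229,165). The loop bar in the top view runs from (219,220.5) to (237,220.5), so it sits near (0.513, 0.112, 0.118). I'll push both legs over with the fingers straddling the grip, from the robot's side.

play_rows([
  [[0.02, 0.0015, -0.02, 0, 0, 0, 0.35], [0.02, 0, -0.03, 0, 0, 0, 0.35], [0, 0, -0.04, 0, 0, 0, 0.35], [0, 0, -0.03, 0, 0, 0, 0.35], [0, 0, 0, 0, 0, 0, 0.35], [0, 0, 0, 0, 0, 0, 0.35]],
])

```text
time: 28.15
tool_pos: [0.4672, 0.1119, 0.0721]
tool_rot: [-0.001, -0.021, 1.0, 0.0]
contact_force: [0.8, -0.6, 0.3]
gripper_width: 0.35
grasp_force: 0.0
```

play_rows([
  [[0.01, 0, 0, 0, 0, 0, 0.35], [0.01, 0, 0, 0, 0, 0, 0.35], [0.007, 0, 0, 0, 0, 0, 0.35], [0, 0, 0, 0, 0, 0, 0.35]],
])

```text
time: 28.55
tool_pos: [0.4959, 0.1115, 0.0735]
tool_rot: [0.001, -0.02, 1.0, 0.0]
contact_force: [-1.1, -0.4, -0.1]
gripper_width: 0.35
grasp_force: 0.0
```

```bash
python3 - <<'E'
from h import *
s=shot("scene",16);p=manip.state();print(p["time"],p["tool_pos"],p["contact_force"],proj(s,p["tool_pos"]+[0,0,.03]))
asc(s,206,155,50,50)
E
```

```text
28.6 [0.49497696 0.11144098 0.07299264] [-0.8286507   0.66000453 -0.09970157] [224.22552031 182.3041256 ]
155 ----:...................::.:----------------------
156 -----..................:-:.:-----------------=+=--
157 -----..................:--::---------------=+*#*=-
158 -----:.................:---:-------------+##%@#%#+
159 ------..................--------------=+#@@@@@#@@@
160 ------..................:----------=+#%@@@@@@@@@@@
161 ------:.................::-------=+#@@@@@@@@@%%@@@
162 -------::...............::----:::*@@@@@@@@@#+++%@@
163 ---------:...............:::--:.:#@@@@@@%*+=-=+*#@
164 ---------:...............:.:---:.+@@@@%++--+=*##+#
165 ---------:. ...........:....:-:. =@@@@%=-++#+=+*=+
166 ----------.............-....:::. -%@@#+=+###*+++++
167 ----------::-........::......::..:+%@*=+%*+##%#*++
168 -----------=+:......:+-......::..--*%#*#@*#@%%%***
169 -----------=-.......-%=.........:++####++=*%%%%=+*
170 -----------=:.......-#-.........=##**+++:-=*#==---
171 ------------:........:........ :***+*++=:---=-:.  
172 -------------. .............. .-**++*++=-:-::.    
173 
[... 1055 characters left out ...]
.=+=:---==========:......:=***#@+*@@@@@%
193 .... .....:++==+============-.......:=****==*@@%+#
194 . ........:========--========:.......:=**+===*@%#%
195  .......  .:=====-: :+=======:........:=*===--*%@@
196 .......    .-===:.  :+====-:--  .......:==---=#*#*
197 ... ..      .::.  :-++====---:   .......:--=+*@#*#
198 ......          .-=**+=======:    .......:-***#@%@
199 ....            :*+++========:     .......:=***#@@
200  . .            :++++========-.    ........:=*****
201 ..              .=++-=========-.     .......:=***+
202 .               .===-=========+-.     .......:-**-
203 .                :===++========--:     .......:=*+
204                  .-++++=====+++==-.     .......:=+
```

play_rows([
  [[0.006, 0, 0, 0, 0, 0, 0.35], [0.006, 0, 0, 0, 0, 0, 0.35], [0, 0, 0, 0, 0, 0, 0.35]],
])

```text
time: 28.9
tool_pos: [0.5066, 0.1114, 0.0724]
tool_rot: [0.0, -0.02, 1.0, -0.0]
contact_force: [-0.4, 0.7, 0.8]
gripper_width: 0.356
grasp_force: 0.0
```

play_rows([
  [[0.006, 0, 0, 0, 0, 0, 0.35], [0.006, 0, 0, 0, 0, 0, 0.35], [0, 0, 0, 0, 0, 0, 0.35]],
])

```text
time: 29.2
tool_pos: [0.5188, 0.1115, 0.0724]
tool_rot: [0.0, -0.02, 1.0, -0.0]
contact_force: [0.6, 0.5, 0.6]
gripper_width: 0.351
grasp_force: 0.0
```

```bash
python3 - <<'E'
from h import *
s=shot("scene",17);p=manip.state();print(p["time"],p["tool_pos"],p["contact_force"],proj(s,p["tool_pos"]+[0,0,.03]))
asc(s,206,155,50,50)
E
```

```text
29.25 [0.51836023 0.11147176 0.07227441] [-0.77244616 -0.08622231 -0.35959879] [231.19675528 179.47447382]
155 ------------:..................:-:.---------------
156 ------------:..................:--:-----------+---
157 -------------..................::-----------+*#*=-
158 -------------:.................:::-------+##%@*%#+
159 --------------.:................::-:--:.=@@@@@#@@@
160 ----------------:...............:::-::..=@@@@@@@@@
161 ----------------:...............::::-::.-%@@@%%@@@
162 ----------------:..................:-::.:#@#+++#@@
163 -----------------. ...........:.....:::..=+=-=+*#@
164 -----------------::-........:=:.....::: :=-+=*##+#
165 -------------------+:.......+%+.....::. :++#+=++=+
166 ------------------=-. .....-%@+. ...:. :+#*#++++++
167 -------------------:.......=@@=........+%*+*#%**++
168 -------------------:...... .=-. ..... :#@+#@%%#***
169 -------------------:......... ....... :++-*%%%#=+*
170 --------------------..................-+:-=*#==---
171 --------------------.  . ............:+=:---=-:.  
172 -------------------=.   ..:.......::--+=::-::.    
173
[... 1056 characters left out ...]
.-==--:-=====-++==:......:=***#@+=+*+*%%
193 . .. . . .:+===+======--+===-.......:=+***==+***+#
194   ...   ..:========--==++====:.......:=**+====*%##
195 .  .....  .:=====-: .==+===-=: .......:=+===--*%@@
196  .. .....  .-===:.  .=====-:--  .......:==---=#***
197 ... .. ..   .::.  .:-+====-:-:   .......:--=+*@#*#
198  ... ..          --+=+=-=====:    .......:-+**#@%@
199 .......         :+===========:     .......:-+***@@
200 ....            .============-.     .......:-+****
201  .....          .===-=========-.     .......:-+**+
202 ...             .==--==========-.     .......:-+*-
203  .               :====+========-:.     .......:-++
204 .                .-=+++====++++=-:      .......:=+
```

play_rows([
  [[0.006, 0, 0, 0, 0, 0, 0.35], [0.006, 0, 0, 0, 0, 0, 0.35], [0, 0, 0, 0, 0, 0, 0.35]],
])

```text
time: 29.55
tool_pos: [0.5308, 0.1114, 0.0724]
tool_rot: [0.0, -0.02, 1.0, -0.0]
contact_force: [0.7, -0.2, 0.2]
gripper_width: 0.348
grasp_force: 0.0
```

play_rows([
  [[0.006, 0, 0, 0, 0, 0, 0.35], [0.006, 0, 0, 0, 0, 0, 0.35], [0, 0, 0, 0, 0, 0, 0.35]],
])

```text
time: 29.85
tool_pos: [0.5428, 0.1114, 0.0724]
tool_rot: [0.0, -0.02, 1.0, -0.0]
contact_force: [-0.3, 0.8, -0.2]
gripper_width: 0.346
grasp_force: 0.0
```

```bash
python3 - <<'E'
from h import *
s=shot("scene",18);p=manip.state();print(p["time"],p["tool_pos"],p["contact_force"],proj(s,p["tool_pos"]+[0,0,.03]))
asc(s,206,160,50,45)
E
```

```text
29.9 [0.54234754 0.11145449 0.07225526] [-0.22442405  0.51208822 -0.06719088] [238.24623413 176.43533412]
160 -----------------------:..............:....:::.:#@
161 ---------------------:.  .-:........-=: ....::.=@@
162 --------------------:.   :+-.......=%@- ....:..+@@
163 --------------------:    .-. .....:*@@= .......=#@
164 --------------------.    .-. .....:#@#: ..... :++#
165 --------------------:    .-. ......:-: ..... .-+=+
166 ---------------------:   .-. ....... ... ... .+*++
167 -------------------+#+:  .=. ................-**++
168 ------------------=#@%=  .=. ....:.........--*#***
169 -------------------*@%-  .=.   ..-:.......-+*%%=++
170 -------------------=*#-  .-. ..=:=-:.....:=*#==---
171 --------------------=+=::-=:.:-*===:.....---=-:.  
172 ---------------------=++=+*=-==**-=:.....--::.    
173 ------------------:::-=++++**++++-=:.....::.      
174 -----------------:::::-====+***+--=-.......       
175 ------------------::::-+===+++*=-:=-.....         
176 -----------------:::::-==+++++++--=:.....         
177 -----------------::::::=++++++++=-=-...:.         
178 
[... 780 characters left out ...]
:***=*=-=====-====:......:=*****=+##**++
193 ...  .   .-%#**@*=====--====-.......:=***+==+##*-=
194   ...... .:++*++===-:========:.......:=**+===+#+==
195  .   . .. .-+===--: .=+====-=: .......:=+==---+***
196 .. ..... . .--==:  .:+#+==-:-:  .......:==---=++++
197 .   .....   .::. .-=+**===-:-.   .......:--++**+++
198 .. . ..  . .    .++#**+-=====:    .......:=#******
199  . ........     -#*#*+=======:     .......:=#*****
200 . ...... .      :+*#*========-.     .......:=#****
201 . ...           .=*+-=========-.    ........:=#**+
202 ...             .==--==========-.     .......:=#*-
203    .             :====+========-:.     .......:=#+
204  .                :=+++=====+++=-:      .......:=+
```

play_rows([
  [[0, 0, 0.02, 0, 0, 0, 0.35], [0, 0, 0.04, 0, 0, 0, 0.35], [0, 0, 0.05, 0, 0, 0, 0.35], [-0.03, 0, 0.02, 0, 0, 0, 0.35], [-0.05, 0, 0, 0, 0, 0, 0.35], [-0.04, 0, 0, 0, 0, 0, 0.35], [0, 0, 0, 0, 0, 0, 0.35]],
])

```text
time: 30.6
tool_pos: [0.4183, 0.1117, 0.2016]
tool_rot: [-0.0, -0.021, 1.0, 0.0]
contact_force: [0.9, 0.6, 0.5]
gripper_width: 0.352
grasp_force: 0.0
```

```bash
python3 - <<'E'
from h import *
s=shot("scene",19);p=manip.state();print(p["time"],p["tool_pos"],p["contact_force"])
def fx(x,yy,z):return C0+x*EX+yy*EY+[0,0,z]
for th in(0,27,40,50,60,65,70):
    P=lambda yy,r:proj(s,fx(-.110+r*np.sin(np.radians(th)),yy,.049+r*np.cos(np.radians(th)))).round(1).tolist()
    print(th,"bar -y/+y",P(-.02,.074),P(.02,.074),"half legs",P(-.02,.037),P(.02,.037))
asc(s,204,160,52,48,24)
h=cv2.cvtColor(s["frame"],cv2.COLOR_BGR2HSV);m=cv2.inRange(h,(0,150,80),(10,255,255));m[:150]=0;m[215:]=0;m[:,:200]=0;m[:,245:]=0
print("red grip",[cv2.boundingRect(c) for c in cv2.findContours(m,0,2)[0]],[cv2.boundingRect(c) for c in cv2.findContours(cv2.inRange(cv2.cvtColor(ld("scene0.npz")["frame"],40),(0,150,80),(10,255,255))[150:215,200:245],0,2)[0]])
E
```

```text
30.65 [0.42042253 0.1116386  0.2021427 ] [0.26993593 0.46641995 1.05506802]
0 bar -y/+y [223.7, 182.7] [216.3, 175.2] half legs [224.7, 192.3] [217.3, 184.8]
27 bar -y/+y [233.9, 180.1] [226.3, 172.8] half legs [229.6, 191.0] [222.3, 183.6]
40 bar -y/+y [238.1, 180.6] [230.5, 173.4] half legs [231.8, 191.2] [224.4, 183.8]
50 bar -y/+y [240.8, 181.7] [233.3, 174.5] half legs [233.2, 191.7] [225.8, 184.3]
60 bar -y/+y [243.1, 183.4] [235.6, 176.2] half legs [234.3, 192.5] [226.9, 185.2]
65 bar -y/+y [244.0, 184.5] [236.5, 177.3] half legs [234.8, 193.0] [227.4, 185.7]
70 bar -y/+y [244.8, 185.7] [237.3, 178.5] half legs [235.2, 193.6] [227.8, 186.2]
160 -------------------------:::----------+##%@@@@@@@@@@
161 -----------------------:... .-------+#%@@@@@@@%%%@@@
162 ----------------------:. ..  .---+##%@@@@@@@%*+=+#@@
163 ----------------------.  ..   -+#%@@@@@@@@%++=-==*#@
164 ----------------------.   .  :*%@@@@@@@@#+=--==***+*
165 ----------------------:      =@@@@@@@@@@#=-=+#+==+==
166 -----------------------:    :*@@@@%##@@*=-+***++=+==
167 ---------------------+#+:  :*%@%%*+=+#@+=
[... 1638 characters left out ...]
=----:  .......:=+---=***+
197    .   .      .::. .:=+#*=---:-:   .......:=-==*%*+*
198     . ..... .  .  .=+#+*=--====:    .......:=**+*%#@
199  .. ....   .      -#***+--=====:     .......:=**+*%%
200 .   .  .. .    .  :+*#*=--=====-.     .......:=**+**
201  .  .. . .        .=++--=-======-.     .......:=**++
202     .      .      .-==-======--==:      .......:=**-
203    .  .            :=*+====-===++-:.     .......:=**
204    ...             .=#+=======+%%+-:      .......:=*
205 :   ...             .-========*%##-        .......:-
206 -:   . .              :=+===**##-:          ........
207 --:                   .==--*##-:             .......
red grip [(223, 173, 8, 14)] [(23, 23, 7, 14)]
```

The bar went over only a little: its line now runs (229,174)→(235,181), about 37° from upright, and the lever hasn't moved. The tips passed above it. I'll push again about 22 mm lower.

play_rows([
  [[0.03, 0, -0.03, 0, 0, 0, 0.35], [0.02, 0, -0.04, 0, 0, 0, 0.35], [0, 0, -0.04, 0, 0, 0, 0.35], [0, 0, -0.04, 0, 0, 0, 0.35], [0, 0, 0, 0, 0, 0, 0.35], [0.012, 0, 0, 0, 0, 0, 0.35], [0.012, 0, 0, 0, 0, 0, 0.35], [0.008, 0, 0, 0, 0, 0, 0.35], [0, 0, 0, 0, 0, 0, 0.35]],
])

```text
time: 31.55
tool_pos: [0.5063, 0.1115, 0.0541]
tool_rot: [0.001, -0.02, 1.0, 0.0]
contact_force: [1.3, -0.6, -0.5]
gripper_width: 0.348
grasp_force: 0.0
```

play_rows([
  [[0.008, 0, 0, 0, 0, 0, 0.35], [0.008, 0, 0, 0, 0, 0, 0.35], [0.006, 0, 0, 0, 0, 0, 0.35], [0.006, 0, 0, 0, 0, 0, 0.35], [0, 0, 0, 0, 0, 0, 0.35]],
])

```text
time: 32.05
tool_pos: [0.5266, 0.1116, 0.0514]
tool_rot: [-0.008, -0.02, 1.0, -0.0]
contact_force: [-18.3, 0.1, 12.4]
gripper_width: 0.351
grasp_force: 9.9
```

play_rows([
  [[-0.008, 0, 0, 0, 0, 0, 0.35], [-0.006, 0, 0, 0, 0, 0, 0.35], [0, 0, 0.04, 0, 0, 0, 0.35], [0, 0, 0.05, 0, 0, 0, 0.35], [-0.03, 0, 0.05, 0, 0, 0, 0.35], [-0.05, 0, 0, 0, 0, 0, 0.35], [0, 0, 0, 0, 0, 0, 0.35]],
])

```text
time: 32.75
tool_pos: [0.4384, 0.1117, 0.1854]
tool_rot: [0.001, -0.021, 1.0, 0.0]
contact_force: [-0.7, 0.2, -0.3]
gripper_width: 0.353
grasp_force: 0.0
```

```bash
python3 - <<'E'
from h import *
s=shot("scene",20);p=manip.state();print(p["time"],p["tool_pos"],p["contact_force"])
asc(s,210,160,46,38,24)
h=cv2.cvtColor(s["frame"],cv2.COLOR_BGR2HSV);m=cv2.inRange(h,(0,150,80),(10,255,255));m[:150]=0;m[215:]=0;m[:,:200]=0;m[:,245:]=0
print("red grip",[cv2.boundingRect(c) for c in cv2.findContours(m,0,2)[0]])
E
```

```text
32.8 [0.44031992 0.11162822 0.18505497] [0.54893546 0.01407838 0.44100074]
160 -------------------:::----------+##%@@@@@@@@@@
161 -----------------:.....-------+#%@@@@@@@%%%@@@
162 -----------------. ..  .---+##%@@@@@@@%*+=+#@@
163 ----------------:  ..  .-+#%@@@@@@@@%++=-==+#@
164 ----------------.   .  :*%@@@@@@@@#+=--==***+*
165 ----------------:      =@@@@@@@@@@#=-=+#+==+==
166 -----------------:    :*@@@@%##@@*=-+***++=+==
167 ---------------+#+:  :*%@%%*+=+#@*==#++*##*+++
168 ---------------#@#-  =@%#++=---+#%**%+*%%##+++
169 ---------------+@%-  :++=----==**##+=-*#%##==+
170 ---------------=+*-::-=---===**++++=:-=+#==:--
171 -----------------=--==--++***++++++=:::-=-:.  
172 -------------------:-=-=%#*++++++=+=:::::.    
173 ------------------:::-:=%#*++**==-+=:::.      
174 -------------------:::.-**#**==:::=-:..       
175 ----------------=+=:.:.:+*#*#+-..::..         
176 ----------------*#=:::.:+%@*#%*-:.            
177 ---------------:-#=:::.-#%%#+*%*-             
178 ---------------:.-=:::.-*####+*%*-            
179 ---------------:..::::.-######+*%#-           
180 -
[... 241 characters left out ...]
-     ..
185 -----------::+#*-*%=:::.:++*#*==++#@@@#-  ..:-
186 ---------:.:+#*-.+#=---..:+**++#++%@@@@#-.:-+*
187 --------. .=%*-..=+=-==-:-+*++*%#+*%@@@@#=:=%@
188 ------.. .-**-  .====+++++*+=++*%#++%@@@@#=-%@
189 ----:. .-=**-.  :===+#####+::=++*%+=+%%@@@#==*
190 --:.  .+*#*=:-=--====***#+:..:=++*++**%%@@@#-:
191 :.    :##*+==**+=+=--=**+:....:=+++*%*+#%@@@#*
192    .  :+*#+======+-:-*#+-......:=+++*%=+#@@@@%
193   ..  .:+==-=----=--+#+=-.......:=+++*-=+%@#+#
194 . . .  .:-----:.:-=+#*=-=:.......:=++=--=+%%*#
195    .    .::...:-++*#*+---: .......:=+-----+%%%
196 . .      .  .-+*%##*=----:  .......:-=---=*+*+
197   .. ..  .  :+***#*=---:-.   .......:--==*%*+*
red grip [(229, 170, 5, 16)]
```

The lever has been pushed further upright (grip at (231,178)). The bar now appears along (235,174)→(244,181). I'm checking this against where the keeper must be.

```bash
python3 - <<'E'
from h import *
s=ld("scene20.npz");s0=ld("scene0.npz");t0=ld("top0.npz")
def fx(x,yy,z):return C0+x*EX+yy*EY+[0,0,z]
for x in(-.085,-.0755,-.065,-.055,-.045):
  print(x,[(z,[proj(s,fx(x,yy,z)).round(1).tolist() for yy in(.02,-.02)]) for z in(.09,.1,.106)])
# keeper tip in open position (top view crop: bright blob 221..231 x 135..149), frame's free edge
print("keeper@1.94",[(rx,rz,proj(t0,pt(rx,rz,0,1.94)).round(1).tolist()) for rx in(-.104,-.12,-.1275,-.135) for rz in(.01,.026)])
asc(t0,216,133,22,20,24)
print("grip red", [(a,proj(s,fx(-.083-.066*np.sin(a),0,.049+.066*np.cos(a))).round(1).tolist()) for a in(-.1,0,.1,.2,.3)])
E
```

```text
-0.085 [(0.09, [[224.4, 180.4], [231.9, 187.8]]), (0.1, [[224.2, 177.8], [231.6, 185.2]]), (0.106, [[224.0, 176.3], [231.5, 183.6]])]
-0.0755 [(0.09, [[227.1, 179.1], [234.6, 186.5]]), (0.1, [[226.9, 176.6], [234.4, 183.9]]), (0.106, [[226.8, 175.0], [234.3, 182.3]])]
-0.065 [(0.09, [[230.1, 177.7], [237.6, 185.0]]), (0.1, [[229.9, 175.2], [237.4, 182.4]]), (0.106, [[229.8, 173.6], [237.3, 180.9]])]
-0.055 [(0.09, [[233.0, 176.4], [240.5, 183.6]]), (0.1, [[232.8, 173.9], [240.3, 181.1]]), (0.106, [[232.6, 172.3], [240.2, 179.5]])]
-0.045 [(0.09, [[235.8, 175.1], [243.3, 182.3]]), (0.1, [[235.6, 172.5], [243.2, 179.7]]), (0.106, [[235.5, 171.0], [243.1, 178.2]])]
keeper@1.94 [(-0.104, 0.01, [226.5, 146.4]), (-0.104, 0.026, [226.8, 141.3]), (-0.12, 0.01, [225.6, 142.1]), (-0.12, 0.026, [226.0, 137.0]), (-0.1275, 0.01, [225.2, 140.1]), (-0.1275, 0.026, [225.6, 135.0]), (-0.135, 0.01, [224.8, 138.0]), (-0.135, 0.026, [225.1, 132.9])]
133 ---:-:::---:---:---:-:
134 :---:::::::::::-------
135 -:--:-========-:----:-
136 -::::*########=:------
137 --::-%@%%%%%@%=::--:--
138 ---:-%@%%%%%@%=:--:---
139 --::-%%%%%@@@%=:-----:
140 :--:=########*-::--:--
141 -:::-++++++++=-:----:-
142 --:::========+-::-----
143 -:-::=========-:------
144 --:-:-========--:---:-
145 :--::-=========-:-:---
146 ---:---========-::----
147 :-:::----------:::::::
148 :::::::::::::::.:::::-
149 %%%%%%%%%@%@%%%%%%%%%%
150 @@@@@@@@@@@@@@@@@@@@@@
151 @@@@@@@@@@@@@%@@@@@@@@
152 #######****+++********
grip red [(-0.1, [230.1, 176.5]), (0, [228.1, 177.3]), (0.1, [226.2, 178.3]), (0.2, [224.3, 179.5]), (0.3, [222.5, 180.8])]
```

Lever is at about -0.1 (its stop), with the bar well back. I'll pinch the grip near its end and bring the lever back a little, then look at how the bar lies.

play_rows([
  [[0.038, 0, 0, 0, 0, 0, 0.45], [0.038, 0, 0, 0, 0, 0, 0.45], [0, 0, -0.04, 0, 0, 0, 0.45], [0, 0, -0.04, 0, 0, 0, 0.45], [0, 0, -0.026, 0, 0, 0, 0.45], [0, 0, 0, 0, 0, 0, 0.45], [0, 0, 0, 0, 0, 0, 0.45]],
])

```text
time: 33.5
tool_pos: [0.5186, 0.1114, 0.0787]
tool_rot: [-0.001, -0.02, 1.0, -0.0]
contact_force: [-0.1, 0.3, 1.4]
gripper_width: 0.452
grasp_force: 0.0
```

play_rows([
  [[0, 0, 0, 0, 0, 0, 0.1], [0, 0, 0, 0, 0, 0, 0.1], [0, 0, 0, 0, 0, 0, 0.1], [0, 0, 0, 0, 0, 0, 0.1], [0, 0, 0, 0, 0, 0, 0.1]],
])

```text
time: 34.0
tool_pos: [0.5202, 0.1131, 0.0819]
tool_rot: [0.003, -0.02, 1.0, 0.002]
contact_force: [0.0, 5.2, 1.9]
gripper_width: 0.167
grasp_force: 59.1
```

play_rows([
  [[-0.005, 0, 0, 0, 0, 0, 0.1], [-0.005, 0, 0, 0, 0, 0, 0.1], [-0.005, 0, 0, 0, 0, 0, 0.1], [0, 0, 0, 0, 0, 0, 0.1]],
])

```text
time: 34.4
tool_pos: [0.5068, 0.1126, 0.0825]
tool_rot: [0.005, -0.02, 1.0, 0.001]
contact_force: [3.4, 4.0, -0.7]
gripper_width: 0.168
grasp_force: 58.6
```

```bash
python3 - <<'E'
from h import *
s=shot("scene",21);p=manip.state();print(p["time"],p["tool_pos"],p["contact_force"])
asc(s,210,162,46,36,24)
h=cv2.cvtColor(s["frame"],cv2.COLOR_BGR2HSV);m=cv2.inRange(h,(0,150,80),(10,255,255));m[:150]=0;m[215:]=0;m[:,:200]=0;m[:,245:]=0
print("red grip",[cv2.boundingRect(c) for c in cv2.findContours(m,0,2)[0]])
E
```

```text
34.45 [0.50687804 0.1126188  0.08249441] [ 4.6869517   3.94168884 -0.19114096]
162 ----------...........::....:::.-%@@@@@%*+=+#@@
163 ----------. ...............::.:*@@@@%++=-==+#@
164 ----------:...................=@@@#+=--==***+*
165 -----------:-:................*@@@#=-=+#+==+==
166 -------------:...............:#@@*=-+***++=+==
167 ------------:. ............ .-+#@*=+#++*##*+++
168 -------------.  ..........  .--+#%**%+*%%%#+++
169 -------------. ........ ...:-=+**##+=-*#%##==+
170 -------------. .-:......:-=++**++++=:-=+#==:--
171 -------------. .==:... :++*#*++++++=:::-=-:.  
172 -------------. .==:....=%#+++++++=+=:::::.    
173 -------------: .-=:....=%#==+**===+=:::.      
174 -------------:..-=:... :##*++==::-=-:.        
175 -------------:..:=:... :+##*+::..::..         
176 --------------:::=-....-##*#*=-::.            
177 ---------------::=-....=##+*#*+-:             
178 ---------------::==:.:-=+#=+*#*=-:            
179 ----------------:-=-::=====*+*#*=-:           
180 ---------------:.:::::=====+*+*#*--           
181 ----------------.....:=--====++#+::.          
182 ----------------:.::::=-=-====*+--**:         
183 ---------------=-:.:..:-==+=+===**@@*:        
184 ---------------=-:.:...:=+*++==+%@@@@*:     ..
185 -----------:.:==--:.::..:=++==++*%@@@@*:  ..::
186 ----------..:==-==-:::...:===+*#+*%@@@@*-.::=+
187 --------.. :==-.===-==:..-===+*%#+*%@@@@#=:-#%
188 ------:.  .-+=..=======::==-=++*%#++%@@@@#--#@
189 ----:.   .-+=. .---=======-.:=++*%+++%@@@@#--*
190 --:.   ..-+=: .:-==-=====-...:=++*++*+%%@@@#-:
191 :..   .--+=:::-====---===:....:=+++*%*+#@@@@*+
192 .     :===--==-===---===-......:=+++*%=+%@@%%%
193       :====-====-=-:===-=.......:-++++-=+%@#+*
194 .  .  .-====----:---+====:.......:=++=--=+%%*#
195    ..  .-=---:. .==++=---: .......:=+-----+%%%
196 .       .::.  ..-=++=--:-:  .......:-=:--=*+*+
197 ..       .   :--+++=---:-:   .......:--==*%*+*
red grip [(226, 179, 6, 7)]
```

The bar has slid forward on the plate, now (234,173)→(241,181), which gives z of about 0.10 behind the lip. Pull is only 4 N. I'm leading the lever round its pivot.

play_rows([
  [[-0.0103, -0.0004, -0.0014, 0, 0, 0, 0.1], [-0.01, -0.0004, -0.0027, 0, 0, 0, 0.1], [-0.0096, -0.0004, -0.004, 0, 0, 0, 0.1], [0, 0, 0, 0, 0, 0, 0.1]],
])

```text
time: 34.85
tool_pos: [0.4776, 0.1115, 0.0766]
tool_rot: [0.006, -0.02, 1.0, 0.001]
contact_force: [0.3, 3.3, 9.6]
gripper_width: 0.165
grasp_force: 61.0
```

```bash
python3 - <<'E'
from h import *
s=shot("scene",22);p=manip.state();print(p["time"],p["tool_pos"],p["contact_force"],p["gripper_width"])
asc(s,206,162,50,36,24)
E
```

```text
34.9 [0.47786313 0.11145753 0.07668928] [-0.35014838  2.98117073  9.4924136 ] 0.16552118778119493
162 -................:::::...  .---+##%@@@@@@@%*+=+#@@
163 -:...............::::::..  .-+#%@@@@@@@@%++=-==*#@
164 --................:::::..  :*%@@@@@@@@#+=--==***+*
165 --:.:.............::::::...=@@@@@@@@@@#=-=+#+==+==
166 -----.............:::::::.:*@@@@%##@@*=-+***++=+==
167 -----. .........:....::::.:#@%%*+=+#@*=+#++*##*+++
168 -----. .........-.....:::.-##++=---+#%**%+*%%%#+++
169 -----:.........::.....::..:+=----==**##+=-*#%##=++
170 ------:::......:......:...:=--===**++++=:-=+#==:--
171 -------=-................-==++*#*++++++=:::-=-:.  
172 -------=. ..............-###%#+++++++=+=::-::.    
173 --------. ..........  .:*@@@@%+++**===+=:::.      
174 --------. ......... ..-+#%@@@@%++==::-=-:.        
175 --------: .:........-=*#+*##%@%*+::..::..         
176 --------: .-::.....:+#+*=*##%%@#+--::..           
177 --------: .:=:.....:-#*+=#*##%%#++*--        .    
178 --------:..:=-......:=*=+=#########=-:            
179 =--------. :=-......-++=+==##*#####+=-:           
180 =-------
[... 277 characters left out ...]
------::::::......-*+=++++*%@@@@*:  ..--
186 --------------:..:..:.:.....=*=++++#+*%@@@@*-.:-+*
187 ------------:. .--:.::::...-++-=++*%#+*%@@@@#=:-#@
188 ----------:.   :+=:::--=-.:+*-.:=++*%#++%@@@@#=-#@
189 --------:.    .==-:--=====-*+:..:=++*%*+*%@@@@#=-*
190 ------:.     .:==. :====+*+*-....:=++*++**%%@@@#-:
191 ---::.       :==: .--=====*=:.....:=+++*%*+#@@@@*+
192 -:: .       .-=-.:-=====-=+=:......:=+++*%=+%@@%%%
193 .    . .  .:-==::=====--=====.......:=+++*-=+%@%+*
194   .  .... .-==--===--=--==-=+:.......:=++=--=+%%*#
195 ..  .  .. :====-==-:.=====--=: .......:=+-----+%@%
196 . ......  .-====--: .====----:  .......:-=---=*+*+
197   ....     .-=--:.  .====--:-:   .......:--==*%*+*
```

The bar reads near (-0.077, 0.103) in fixture axes, right at the lip/seat, so it should be engaging. I'll go on a little and let the force tell.

play_rows([
  [[-0.009, -0.0004, -0.0052, 0, 0, 0, 0.1], [-0.0082, -0.0003, -0.0063, 0, 0, 0, 0.1], [0, 0, 0, 0, 0, 0, 0.1]],
])

```text
time: 35.2
tool_pos: [0.4602, 0.1107, 0.0663]
tool_rot: [0.005, -0.021, 1.0, 0.001]
contact_force: [-5.9, 2.7, 19.5]
gripper_width: 0.166
grasp_force: 63.7
```

play_rows([
  [[-0.0074, -0.0003, -0.0073, 0, 0, 0, 0.1], [-0.0063, -0.0003, -0.0082, 0, 0, 0, 0.1], [0, 0, 0, 0, 0, 0, 0.1]],
])

```text
time: 35.5
tool_pos: [0.4451, 0.1102, 0.0498]
tool_rot: [0.003, -0.021, 1.0, 0.001]
contact_force: [-10.2, 1.7, 20.7]
gripper_width: 0.167
grasp_force: 70.7
```

```bash
python3 - <<'E'
from h import *
s=shot("scene",23);p=manip.state();print(p["time"],p["tool_pos"],p["contact_force"],p["gripper_width"])
asc(s,206,157,50,46,24)
E
```

```text
35.55 [0.44530368 0.11018693 0.05000759] [-10.7735719    3.02793519  21.068824  ] 0.17099622765909125
157 ..............:-----------------------------+**+--
158 ..............---------------------------=+##%*##+
159 ..............-------------------------+##%@%*#@@%
160 .............:-----------------------+#%@@@@@@@@@@
161 ............:---------::::--------=+#%@@@@@@@%%@@@
162 ............---------:....:-----+##%@@@@@@%#+++%@@
163 ...........:--------:. ..  .--+#%@@@@@@@@#+=-==*#@
164 ...........---------.  ..  .+#%@@@@@@@%*+=-==**#+#
165 ...........---------.  .   -%@@@@@@@@@*=-=+#+=++==
166 ...........:--------.     .+@@@@@@@@@#+=+***+==+==
167 ...........:---------:   .=%@@@%*+*@@+=+%+==****++
168 ...........:-------*#=.  -%@%%*+=--*%***@++*%%#**+
169 ........:...------=%@*:  =@%+=---==+*%@#+=#%%##++*
170 .......:::..:------+%*-  .+=--===**+++++=-=##+=--+
171 ... ....:::.--------+*:   :-=+*#*++*+===-:--=--:..
172 ........:::.---------=----+*##+++++**=++::::-::.  
173 ........::::----------=**##@%*=+*+*===+=:::::    .
174 ........::::----------+**@@@@%*+#+==:-=-:::.      
175 ....
[... 831 characters left out ...]
:::::::-+#*+*#+=::++:..:=++*%+*@@@@@%=.:
191 . :=-......:::::::=*#**===--*=....:=++*+**@@@@@%=-
192 . :==. ........:::-=*#*=++*++:.....:=+++***@@@@@##
193   .==........ .--:==*#*+****=:......:=++++=*@@@@%%
194   .==:.....   :++-==*#=-==*+=:.......:=++=-=*@@#+#
195   .-=-..::. .-=*+===*+---=*=-: .......:=+----*%%%@
196    :==::..  :**++==--=--=++:-:  .......:==:--=*%@%
197 .  .::..   .-**++=-:.=--+*=:-:   .......:=-==+****
198     ..      :+++==: .===++--=:    .......:=+++*###
199  .....      .-+===. :==+*=-==:     .......:=+*+*%%
200 . .          .---..-===++====-.     .......:=**+**
201 .             ...::+*==*=-====-.     .......:=**++
202                 .--**=++--=--==:      .......:=**-
```

The pull now resists (about 10 N tangential), and the bar stays at (226,176)–(233,183) while the pivot drops. So the loop is hooked and taut. Continuing, slightly wider.

play_rows([
  [[-0.0075, -0.0003, -0.0075, 0, 0, 0, 0.1], [-0.005, -0.0002, -0.0095, 0, 0, 0, 0.1], [-0.0035, -0.0001, -0.01, 0, 0, 0, 0.1], [0, 0, 0, 0, 0, 0, 0.1]],
])

```text
time: 35.95
tool_pos: [0.4293, 0.1095, 0.0202]
tool_rot: [0.004, -0.02, 1.0, 0.001]
contact_force: [-2.5, 3.8, 8.5]
gripper_width: 0.164
grasp_force: 77.4
```

play_rows([
  [[-0.002, -0.0001, -0.0105, 0, 0, 0, 0.1], [-0.001, 0, -0.0105, 0, 0, 0, 0.1], [0, 0, 0, 0, 0, 0, 0.1]],
])

```text
time: 36.25
tool_pos: [0.4265, 0.1093, -0.0012]
tool_rot: [0.003, -0.02, 1.0, 0.001]
contact_force: [-2.8, 5.1, 9.0]
gripper_width: 0.169
grasp_force: 89.1
```

play_rows([
  [[0, 0, -0.003, 0, 0, 0, 0.1], [0, 0, -0.002, 0, 0, 0, 0.1], [0, 0, 0, 0, 0, 0, 0.1]],
])

```text
time: 36.55
tool_pos: [0.4262, 0.1093, -0.0059]
tool_rot: [0.003, -0.02, 1.0, 0.001]
contact_force: [-3.0, 4.0, 5.2]
gripper_width: 0.168
grasp_force: 90.8
```

```bash
python3 - <<'E'
from h import *
s=shot("scene",24);p=manip.state();print(p["time"],p["tool_pos"],p["contact_force"])
def fx(x,yy,z):return C0+x*EX+yy*EY+[0,0,z]
for l in(0,.03,.06):print("lid",l,"knob",proj(s,pt(-.097,.034,.058,l)).round(2),"corner",proj(s,pt(-.104,.010,-.078,l)).round(2))
print("lever end 1.4/1.5/1.571",[proj(s,fx(-.083-.086*np.sin(a),0,.049+.086*np.cos(a))).round(1).tolist() for a in(1.4,1.5,1.571)])
for n in(15,20,24):
    f=ld(f"scene{n}.npz");g=cv2.cvtColor(f["frame"],6)[155:178,222:238];m=((g<30)*255).astype(np.uint8)
    mm=cv2.moments(m,True);print(n,"knob dark centroid",mm["m10"]/max(1,mm["m00"])+222,mm["m01"]/max(1,mm["m00"])+155,mm["m00"])
asc(s,190,158,66,46,24)
E
```

```text
36.6 [ 0.42625872  0.10928755 -0.00587592] [-2.54216553  2.87583584  5.91792306]
lid 0 knob [228.62 165.94] corner [252.8  197.68]
lid 0.03 knob [228.86 165.06] corner [252.86 196.84]
lid 0.06 knob [229.12 164.18] corner [252.96 195.99]
lever end 1.4/1.5/1.571 [[204.6, 202.3], [204.5, 204.6], [204.7, 206.1]]
15 knob dark centroid 229.6315789473684 164.81578947368422 38.0
20 knob dark centroid 229.6 164.37142857142857 35.0
24 knob dark centroid 229.31578947368422 166.81578947368422 38.0
158 ...................::.:=----------------------------------+*%#*##+
159 .................:::..-=-------------------------------=+#%@@##@@%
160 ::...:......:.::::...:=------------------------------=*#%@@@@%@@@@
161 ::::::::::::::::....:==::--------------------------+##@@@@@@@@@@@@
162 .:::::::::::::....:--=-.:-------------:..:-------+#%@@@@@@@%*++%@@
163 :...............::-==-:..-----------:.....:----+#%@@@@@@@%++-==*%@
164 --:...........:---==-:...-----------. .:.  :=+#%@@@@@@@%+=-==**#+#
165 =+=-:::::::::--===----...:----------   ..  -#%@@@@@@@@*=-=+#+==+=+
166 ========--======--::--...:---------- 
[... 1956 characters left out ...]
-::............:::::...  .+###*=--=++**++-......:=++=-+%@@%#%
195 --------:...........::::::....:+*###*==++++=++:.......:=+---+%@%*#
196 --------:............::::::..:=##*####+*+=--+=. .......:==::-+%@@@
197 --------...........:::.::-:..:=*#+=##%+==---+=.  .......:=-==++%@#
198 --------:..........-:...:::..:--=--===-----=+-    .......:=++++***
199 ---------..-............:::..:::-:=----=====+:     .......:=++++#%
200 ---------:-=:............:...:....:-----=-=+=-.     .......:-++++*
201 -----------:................:.. .-:===--=-=+===.     .......:-++++
202 -----------:..................  :+-+*+=+=-==-=+-.     .......:-++-
203 -----------:. .............     .:+%%#**==+=-=+-::.    .......:=++
```

The knob dropped 2.2 px, so the lid is near 0. I'm opening the gripper and lifting clear to check that the latch holds by itself.

play_rows([
  [[0, 0, -0.003, 0, 0, 0, 0.1], [0, 0, 0, 0, 0, 0, 0.1], [0, 0, 0, 0, 0, 0, 0.45], [0, 0, 0, 0, 0, 0, 0.45], [0, 0, 0, 0, 0, 0, 0.45], [0, 0, 0.03, 0, 0, 0, 0.45], [0, 0, 0.04, 0, 0, 0, 0.45], [0, 0, 0.05, 0, 0, 0, 0.45], [-0.03, 0, 0.05, 0, 0, 0, 0.45], [0, 0, 0, 0, 0, 0, 0.45]],
])

```text
time: 37.6
tool_pos: [0.4008, 0.1087, 0.1591]
tool_rot: [0.007, -0.02, 1.0, 0.0]
contact_force: [0.2, 0.2, -0.0]
gripper_width: 0.451
grasp_force: 0.0
```

```bash
python3 - <<'E'
from h import *
s=shot("scene",25);p=manip.state();print(p["time"],p["tool_pos"],p["contact_force"])
def fx(x,yy,z):return C0+x*EX+yy*EY+[0,0,z]
h=cv2.cvtColor(s["frame"],cv2.COLOR_BGR2HSV);m=cv2.inRange(h,(0,130,70),(10,255,255));m[:160]=0;m[220:]=0;m[:,:190]=0;m[:,245:]=0
c=max(cv2.findContours(m,0,1)[0],key=cv2.contourArea);vx,vy,x0,y0=cv2.fitLine(c,2,0,.01,.01).ravel();print("red",cv2.boundingRect(c),cv2.minAreaRect(c),"dir",vx,vy)
for a in(1.3,1.4,1.5,1.571):
    q=[proj(s,fx(-.083-r*np.sin(a),0,.049+r*np.cos(a))) for r in(.034,.06,.086)];print(a,[v.round(1).tolist() for v in q])
g=cv2.cvtColor(s["frame"],6)[155:178,222:238];mm=cv2.moments(((g<30)*255).astype(np.uint8),True);print("knob",mm["m10"]/mm["m00"]+222,mm["m01"]/mm["m00"]+155)
asc(s,215,168,34,34,24)
E
```

```text
37.65 [0.39972556 0.1084657  0.15541629] [-0.29812883 -0.06564285  0.34682582]
red (205, 196, 17, 12) ((212.60003662109375, 201.70004272460938), (6.260990142822266, 16.546903610229492), 63.43495178222656) dir 0.8865728 -0.4625891
1.3 [[220.0, 196.3], [212.5, 198.1], [204.8, 199.9]]
1.4 [[219.9, 197.2], [212.3, 199.7], [204.6, 202.3]]
1.5 [[219.8, 198.1], [212.3, 201.3], [204.5, 204.6]]
1.571 [[219.9, 198.7], [212.3, 202.4], [204.7, 206.1]]
knob 229.21052631578948 166.68421052631578
168 -----------+-   :*%@@%*+==#@*=*@+=
169 ----------+%*:  -%%%*+--==*##*%#=*
170 ----------#@#-  -#++-===**++*+++-+
171 ----------=##:   --=+*#*++++++=--=
172 -----------=+: ..-=*#*+++=+++++:::
173 ------------==--=*##+=++++=+=++:::
174 -------------+**#%@@#=++++=--==::.
175 -----------=+*#*%@@@@#+==::.:-:.. 
176 -----------+*=-**%@@@@#-:..:...   
177 ----------:-++=#**%@@@@=:::-.     
178 ----------:.-**#%**%@@@++*--.     
179 -----------..-*#%%*#@%%##%=-.     
180 -----------..:+=#%%#%%%%%*+*-.    
181 -----------..:+==*%%%%%%%*+%=.    
182 -----------..-+--=*@%%%%#*---.    
183 -----------..=+-:--++%%*=-:.:--.  
184 ---------::.:+=:.:--=*%*=--=###=. 
185 -------:.   :+=...:-=+**+=+#@@@%=.
186 -----:.     :+-.....:=+=++*@@@@@%=
187 ---:.      .-+-......-+=+***%@@@@%
188 -:.     .  .=+:.....:=+++++**%@@@@
189 .          :*#*=-...:+=:=+++**%@@@
190          .-*#%%*+:..:+=.:=++*#*%@@
191       ..-*+%*+====..-+-..:=++*++%@
192 ...  .-+*%=++--++*-:=+-...:=+++++%
193  ..  :+%%*=-=-=*#*+=+=:....:=+++++
194  ..  :+###+=--=*+**++=......:=++=-
195    . .=*##%*-=+*++==+-.......:=+--
196  ..::-*#*###***%+---+- .......:==:
197 .:-==+#%**#%##+=---+=:  .......:=-
198 -=====*#==*%+=----=+=.   .......:=
199 ====---=---=-----==+=.   ........:
200 ==---:::.:==---=====-.     .......
201 ---::...--*+---=======:     ......
```

The lever grip lies along (221,196)–(205,208), slope 0.52, which fits the home position at 1.57. The knob stays at the drawn-down position and the loop legs are taut. The robot is clear, so I'm handing in.

```bash
python3 -c "
from plant import manip
print(manip.job_done())"
```

```text
the job is handed in; nothing more can be done
None
```

I handed the job in at about 38 s, with no verdict shown: the camera and force readings have the board seated with its terminal block on the knob side, the frame drawn down, the loop hooked, the lever home past centre and the gripper clear. I didn't re-measure the spool and cutters, but never worked near them.

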